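Tip the counted nuts into the fastener box and close its top tray

ROBOT

A 6-joint arm with a two-finger parallel gripper is mounted at the origin on a cart in front of the work surface, level with it; the furniture and walls round the work are solid. World frame = base frame: x ahead of the robot, y to its left, z up, the work surface at z = 0. Lengths are in m, angles in degrees, forces in N, time in s.
With the tool pointing down it reaches from about 0.375 to 0.9 m from the base axis. Payload 3.1 kg.
Tool frame: the origin (TCP) lies on the centre line of the jaws, within the pads' length; the fingertips stand 17 mm ahead of it and the grasp point (between the pads) lies 2 mm behind it; z points along the fingers, y is the line along which they close (so a half turn about z gives the same grasp; the last joint's range is limited). The gripper opens to 87 mm and grips with 3 to 60 N. Pads are 19 mm wide; open, the fingers measure 117 mm over their backs; the gripper's body (75 mm by 190 mm) begins 51 mm behind the grasp point.
Start: joints at [-80.357, 30.224, 82.088, -0, 67.689, -10.227], TCP at [0.212, -0.588, 0.24] pointing down, gripper open.
Joint ranges: [-176.69, 176.69], [-43.24, 126.21], [12.49, 139.97], [-82, 262], [0, 151.66], [-163.58, 163.58]. Speed limits (degrees/s): [159.86, 159.86, 180, 180, 180, 180].

INTERFACE

Orientations are given as a 3x3 rotation matrix whose columns are the frame's x, y, z axes.
In Python, from rig import bot, imaging, finder gives the robot as it stands. The module is installed in compiled form; this text tells all that it offers.
- The arm moves only by the tool play_rows, never from a script. Its argument "motion" is a list that holds one entry, the list of rows, each a list of 6 numbers: the shift along the tool's x, y, z in m, then the turn, a rotation vector about the tool's x, y, z in degrees. In form: [[[dx, dy, dz, wx, wy, wz], ...]]. A call has 1 to 8 rows; each row is the pose to reach, as a shift and turn from the pose commanded when the call began, along the tool's axes at that moment; what a row does not reach only later rows make up. A row lasts 1/12 s, in which the tool goes at most 41.7 mm and 7.16 degrees, less where a joint would pass 70% of its speed; a pose out of reach is approached as far as the arm can. A call with a gripper value outside its range is refused whole. "fingers" is the finger opening in m, from 0 to 0.087, set as the call begins (left out, the last holds). The fingers move at their own pace and stop on an object; the grip force is fixed at half the most. Time passes only in rows, so rows that repeat a pose let the fingers close. It gives the time, the measured TCP pose, the force, the opening and the grip force at its end, in the units of the state.
- bot.read_state(): the state, without advancing time (a new reading comes with each control period).
- imaging.capture(name): name is "side" or "top"; returns a dict with "frame" (420x560x3 uint8, red, green, blue), "camera_matrix" (3x3 intrinsics, pixels), "k1" (the pictures are not rectified: a ray, as slopes to the right and down, at radius r is drawn at 1 + k1 r^2 times it, then the intrinsics apply), "R" (3x3) and "t" (3): a world point X has camera coordinates R X + t. Camera axes: x right, y down, z forward; pixel columns grow to the right and rows downward; lengths in m; the calibration is good to about 2 mm. A picture is of the moment at which its call begins. There is no depth.
- bot.hand_in(): hands the job in; it is judged then, once.
Trained networks look in the newest picture that a camera, given by its name, has taken for a name from the list of things; names that differ only in an ending like _2 or _b are one class to them, and where a whole thing is asked for, a point or a joint stands for the part that bears it (a point fixed in the world has none). Each returns a list of dicts, best first, with "confidence" (0 to 1); they miss things now and then, are a little off and sometimes report something else, mostly with a low value. They report only what shows in the picture. A call takes as long as a camera call.
- finder.recognise(camera, name): "at" ([x, y, z] in m, in world coordinates, good to about 4 mm: the middle of the surface that is visible of it).
- finder.outline_of(camera, name): "pixels" (420x560 bool, what is visible of it).
The state is a dict: "time_s": time; "joint_positions": joint angles; "qvel": joint speeds; "tau": joint torques, N m; "position": TCP position; "tcp_rot": TCP orientation; "force": force on the tool from outside, world axes, zero at the start; "moment": the same for the moment, N m; "opening": opening from 0.0 (shut) to 1.0 (fully open); "grasp_force": force on a finger pad.
Only numpy, scipy, OpenCV 4.12 (cv2) and the standard library are available. Lean on these libraries where they do the work, as an engineer would, in place of code of your own. Each camera call takes 0.05 s, during which the arm holds its last target. There are 200 camera calls.

TASK

The four big nuts counted into the scoop pan belong in the bottom of the blue fastener box, which stands open with its top tray swung up to the right. Carry the pan over level, hook the cleat under its spout on the box's left rim and, hooked there, rotate it up until all the nuts have slid into the box; then stand the empty pan back on the bare desk and swing the top tray down by hand, without letting it drop, until it sits fully home in the box. Leave the other things on the desk where they are.

Things in the scene. Friction and masses are not known exactly. Their poses are not given: they have to be found in the camera images.
- scoop_pan: Loose aluminium scoop pan, 0.2 to 0.3 kg. Origin at desk level under its middle; x across, -y to the spout, +y to the handle. Floor 84 wide, 124 long (y -62 to 62), underside at z=12, top at 14.5 mm (it stands on a front cleat and two rear feet). Rear and side walls up to z=41, sides 27 over the front 35 mm; spout end open, no sill. At 45 deg of tilt the nuts slide; 75 deg surely empties it.
- pan_hook (a point): Hook corner in the pan's frame at (0, -46, 12) mm: where the spout floor's underside meets the front face of the cleat, a strip 78 mm wide, 3 thick, that hangs 12 mm below the floor; 16 mm of spout stand out in front of it. Hooked, the box's rim bead sits in this corner, spout inside the box and cleat outside, and the pan turns about the rim.
- pan_grip (a point): Grip point on the pan's black handle, (0, 89, 57.2) mm in the pan's frame, pan's axes. The handle is a straight bar, 14 mm wide across x, 18 thick, that leaves the rear wall at (0, 62, 25) mm and rises backwards along (0, cos 50, sin 50 deg) for 68 mm; this point is 42 mm along it. With the fingers along the bar the tool leans 40 deg from vertical, wrist to +y.
- nut_1: Loose steel hexagon nut, 22 x 24 x 12 mm, 30 g; origin at the centre of its underside. It starts flat in the pan, as do the other three.
- nut_2: Nut like nut_1.
- nut_3: Nut like nut_1.
- nut_4: Nut like nut_1.
- fastener_box: Blue sheet-metal box, fixed, open on top. Origin at desk level under its middle; x along its 200 mm length, y across its 146 mm width, +y wall to the robot's left. Walls 2.5 mm, ending in a round rim bead 7 mm thick, top 115.5 mm above the desk; inner floor at 9 mm. The bottom compartment is the space below 65 mm, under the closed top tray.
- box_rim (a point): Centre of the rim bead (3.5 mm radius) at the middle of the box's left (+y) wall: (0, 71.75, 112) mm in the box's frame; its axes are the box's. The pan is hooked and tipped here, within 60 mm of the middle along the rim; 170 mm of rim are free.
- swing_arm (a joint): Angle q of the top tray's swing arms (rad): 0 = tray down, fully home; 2.27 = fully up, at its stop; starts at 1.7 to 2.2. The parallel arms are 85 mm long, so the tray stays level and moves on a circle in the box's y-z plane: from home it stands 85*(cos(q-0.1745)-0.9848) mm along the box's y and 85*(sin(q-0.1745)+0.1736) mm up.
- top_tray: Grey top tray, 176 x 124 x 34 mm, about 0.35 kg with three bushings fixed in it, carried by the swing arms. Origin: the pivot at the arms' upper end, axes as the box's. It stays up by itself when raised (stiff pivots, 0.15 N m); below about 1 rad its weight brings it down fast if it is not held.
- tray_handle (a point): Middle of the top tray's handle: a round black bar, 10 mm thick, 90 mm long along the box's x, 62 mm above the tray's underside (28 mm above its walls). Closed, it lies over the middle of the box (box x=0, y=0), 132 mm above the desk. Below it a divider reaches to 31 mm under the bar's centre.
- oil_can: Bystander: grey oil can with a brass spout, 70x111x158 mm; origin under it.
- glue_bottle: Bystander: white bottle with a red nozzle, 52x50x151 mm; origin under it.
- screwdriver_blue: Bystander: blue screwdriver lying at the desk's front, 23x201x20 mm, long along its y; origin under its middle.
- flat_brush: Bystander: wooden flat brush, 36x176x12 mm, long along y; origin under the middle.
- steel_block: Bystander: ground steel block, 30x50x25 mm; origin under it.
- torch: Bystander: black torch, 26x120x23 mm, long along y; origin under the middle.

How it is judged:
By the outcome, as a careful person would: the job done as asked, in the order asked, and still so for the second after the job is handed in, with the robot touching nothing.
It also fails if it takes over 72 s, if anything falls off the work surface, if the arm or the gripper's body presses on something with over 40 N, if the wrist force passes 120 N, or if a joint passes its speed limit or range.

## Working session

There is one attempt and no reset: what is moved stays moved. The work goes in short steps, Python scripts to look and compute and a tool call to move; the robot and the scene stay as the last step left them, time stands still between calls to the robot, and variables do not carry over. Pictures are saved under pics/ and viewed, at most 10 in all, crops included, and the job is handed in when it is done.

Besides the shell and the picture viewer there is one more tool, called after "Emit:" in YAML: its name, and indented under it one key for each argument. play_rows: Moves the arm, as the interface text tells. Its arguments: {"type":"object","properties":{"motion":{"type":"array"},"fingers":{"type":"number"}},"required":["motion"]}

```bash
mkdir -p pics; python3 - <<'E'
from rig import bot, imaging, finder
import cv2, numpy as np
s=bot.read_state(); print({k:np.round(v,3).tolist() for k,v in s.items()})
for c in ["side","top"]:
    d=imaging.capture(c); cv2.imwrite(f"pics/{c}0.png",d["frame"][:,:,::-1])
    print(c,d["camera_matrix"].tolist(),d["k1"],np.round(d["R"],4).tolist(),np.round(d["t"],4).tolist())
    for n in ["scoop_pan","pan_hook","pan_grip","nut_1","fastener_box","box_rim","top_tray","tray_handle","oil_can","glue_bottle","screwdriver_blue","flat_brush","steel_block","torch"]:
        print(n,[(np.round(r["at"],3).tolist(),round(r["confidence"],2)) for r in finder.recognise(c,n)[:5]])
print(bot.read_state()["time_s"])
E
```

```text
{'time_s': 0.0, 'joint_positions': [-80.356, 30.278, 82.155, -0.001, 67.69, -10.229], 'qvel': [-0.037, -0.092, -0.057, 0.022, 0.036, -0.005], 'tau': [-0.002, -44.004, -17.659, 0.063, 0.058, -0.0], 'position': [0.212, -0.587, 0.239], 'tcp_rot': [[0.94, 0.34, -0.0], [0.34, -0.94, 0.002], [0.0, -0.002, -1.0]], 'force': [-0.493, 0.249, -0.047], 'moment': [-0.023, 0.026, 0.035], 'grasp_force': 0.0, 'opening': 0.999}
side [[531.3207020848288, 0.0, 280.38485515000696], [0.0, 531.3207020848288, 196.41186987927605], [0.0, 0.0, 1.0]] -0.03418839909270093 [[-0.947, -0.3207, -0.0184], [-0.1104, 0.3788, -0.9189], [0.3016, -0.8681, -0.3942]] [0.5795, 0.1664, 1.1402]
scoop_pan [([0.482, 0.24, 0.019], 0.89)]
pan_hook [([0.485, 0.243, 0.024], 0.55)]
pan_grip [([0.482, 0.242, 0.021], 0.93), ([0.706, -0.037, 0.062], 0.18)]
nut_1 [([0.502, 0.218, 0.025], 0.53)]
fastener_box [([0.513, -0.268, 0.103], 0.6)]
box_rim [([0.511, -0.265, 0.1], 0.8)]
top_tray [([0.509, -0.319, 0.19], 0.57)]
tray_handle [([0.508, -0.314, 0.192], 0.64)]
oil_can []
glue_bottle [([0.704, -0.04, 0.064], 0.74), ([0.512, -0.26, 0.096]
[... 524 characters left out ...]
_hook [([0.489, 0.202, 0.015], 0.8)]
pan_grip [([0.484, 0.197, 0.014], 0.98)]
nut_1 [([0.454, 0.228, 0.026], 0.57), ([0.496, 0.246, 0.028], 0.49), ([0.466, 0.191, 0.028], 0.42)]
fastener_box [([0.517, -0.286, 0.115], 0.62)]
box_rim [([0.521, -0.285, 0.117], 0.72)]
top_tray [([0.509, -0.334, 0.174], 0.58), ([0.487, 0.197, 0.013], 0.43)]
tray_handle [([0.51, -0.328, 0.171], 0.58)]
oil_can [([0.794, -0.03, 0.057], 0.71)]
glue_bottle [([0.705, -0.052, 0.105], 0.6)]
screwdriver_blue [([0.386, 0.054, 0.013], 0.86)]
flat_brush [([0.446, 0.355, 0.012], 0.58), ([0.488, 0.2, 0.014], 0.32)]
steel_block [([0.659, 0.1, 0.029], 0.71), ([0.52, -0.29, 0.115], 0.15)]
torch [([0.644, 0.332, 0.022], 0.81)]
1.5
```

View pics/side0.png

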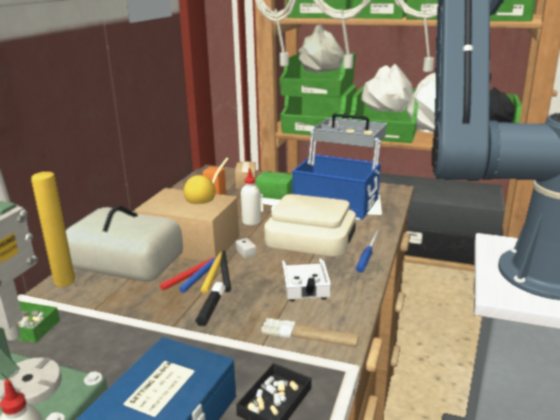

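View pics/top0.png

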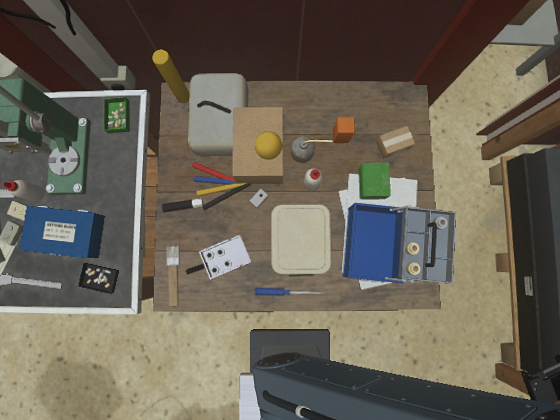

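The pictures show the pan at (222,258) in top with its handle lower left, and the box at (375,243) with the tray raised to the right. An unlisted beige case at (300,238) stands between them. Next I'll zoom in and fit.

```bash
cat > h.py <<'E'
import numpy as np, cv2
from rig import bot, imaging, finder
def proj(d,X):
    c=np.atleast_2d(X)@np.array(d["R"]).T+d["t"]; s=c[:,:2]/c[:,2:]
    s=s*(1+d["k1"]*(s**2).sum(1,keepdims=True)); K=d["camera_matrix"]
    return np.c_[K[0][0]*s[:,0]+K[0][2],K[1][1]*s[:,1]+K[1][2]]
def unproj(d,px,z):
    K=d["camera_matrix"]; s0=np.array([(px[0]-K[0][2])/K[0][0],(px[1]-K[1][2])/K[1][1]]); s=s0.copy()
    for _ in range(10): s=s0/(1+d["k1"]*(s@s))
    R=np.array(d["R"]); v=R.T@np.r_[s,1]; o=-R.T@d["t"]; return o+v*(z-o[2])/v[2]
def Rz(a): a=np.radians(a); return np.array([[np.cos(a),-np.sin(a),0],[np.sin(a),np.cos(a),0],[0,0,1]])
def box(x0,x1,y0,y1,z0,z1): return np.array([[x,y,z] for x in(x0,x1) for y in(y0,y1) for z in(z0,z1)])/1e3
def hulls(d,parts,p,ss=4):
    m=np.zeros((420*ss,560*ss),np.uint8)
    for q in parts:
        u=proj(d,q@Rz(p[2]).T+[p[0],p[1],p[3] if len(p)>3 else 0])*ss+ (ss-1)/2
        cv2.fillConvexPoly(m,cv2.convexHull(np.round(u).astype(np.int32)),1)
    return cv2.resize(m.astype(np.float32),(560,420),interpolation=cv2.INTER_AREA)
u=np.array([0,np.cos(np.radians(50)),np.sin(np.radians(50))]); n=np.array([0,-u[2],u[1]])
bar=np.array([np.array([0,.062,.025])+u*l+n*t+[w,0,0] for l in(0,.068) for t in(-.009,.009) for w in(-.007,.007)])
PAN=[box(-42,42,-62,62,12,14.5),box(-42,-40.5,-27,62,12,41),box(40.5,42,-27,62,12,41),box(-42,42,60.5,62,12,41),
 box(-42,-40.5,-62,-27,12,27),box(40.5,42,-62,-27,12,27),box(-39,39,-46,-43,0,12),bar]
E
python3 - <<'E'
from h import *
import pickle
D={c:imaging.capture(c) for c in("side","top")}
M={}
for c in D:
    for n in("scoop_pan","fastener_box","top_tray"):
        r=finder.outline_of(c,n); M[c,n]=[(x["confidence"],x["pixels"]) for x in r]
        print(c,n,[(round(x["confidence"],2),int(x["pixels"].sum()),np.round(np.argwhere(x["pixels"]).mean(0)[::-1])) for x in r[:3]])
pickle.dump((D,M),open("d0.pkl","wb"))
out=np.zeros((600,800,3),np.uint8)
def crop(c,x,y,i,j):
    im=D[c]["frame"][y:y+60,x:x+80,::-1]; out[j*300:j*300+300,i*400:i*400+400]=cv2.resize(im,(400,300),interpolation=cv2.INTER_CUBIC)
crop("top",180,225,0,0); crop("side",270,250,1,0)
def crop2(c,x,y,i,j):
    im=D[c]["frame"][y:y+105,x:x+140,::-1]; out[j*300:j*300+300,i*400:i*400+400]=cv2.resize(im,(400,300),interpolation=cv2.INTER_CUBIC)
crop2("top",325,190,0,1); crop2("side",270,112,1,1)
cv2.imwrite("pics/z.png",out)
E
```

```text
side scoop_pan [(0.89, 1326, array([307., 281.]))]
side fastener_box [(0.91, 5763, array([343., 164.]))]
side top_tray [(0.65, 1815, array([349., 130.]))]
top scoop_pan [(0.63, 1329, array([223., 258.])), (0.27, 44, array([209., 255.]))]
top fastener_box [(0.7, 8183, array([399., 244.])), (0.66, 350, array([182., 205.]))]
top top_tray [(0.85, 3899, array([427., 245.]))]
```

View pics/z.png

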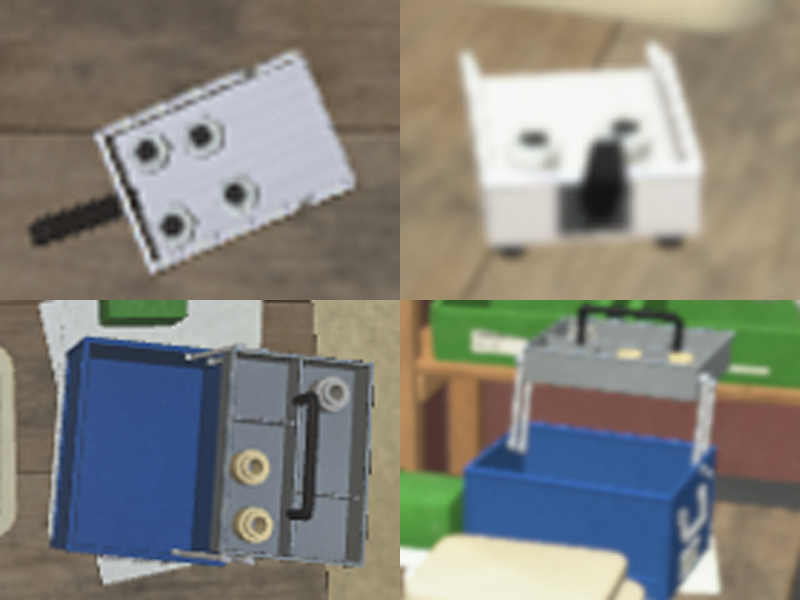

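```bash
cat > fit0.py <<'E'
from h import *
import pickle
from scipy.optimize import minimize
D,M=pickle.load(open("d0.pkl","rb"))
mp={c:M[c,"scoop_pan"][0][1].astype(float) for c in D}
# include all top-view masks (handle piece excluded from net? check)
def cost(p,cs=("side","top")): return sum(np.abs(hulls(D[c],PAN,p)-mp[c]).sum()/mp[c].sum() for c in cs)
for cs in (("side","top"),("top",),("side",)):
    best=min((minimize(cost,[.487,.205,y],args=(cs,),method="Nelder-Mead",options=dict(initial_simplex=[[.487,.205,y],[.497,.205,y],[.487,.215,y],[.487,.205,y+10]],xatol=1e-4,fatol=1e-5)) for y in(-20,0,20)),key=lambda r:r.fun)
    print("pan",cs,np.round(best.x,4),best.fun)
    if len(cs)==2: pan=best.x
def boxm(p):
    q=p[3]; dy=85*(np.cos(q-.1745)-.9848); dz=85*(np.sin(q-.1745)+.1736)
    t=box(-88,88,-62+dy,62+dy,70+dz,104+dz)
    return [box(-101,101,-75.25,75.25,108.5,115.5),box(-100,100,-73,73,0,112)],[t]
mt,ms,mtt=[M[k][0][1].astype(float) for k in(("top","fastener_box"),("side","top_tray"),("top","top_tray"))]
def cb(p):
    b,t=boxm(p); pp=p[:3]
    return np.abs(np.maximum(hulls(D["top"],b,pp),hulls(D["top"],t,pp))-mt).sum()/mt.sum()+np.abs(hulls(D["top"],t,pp)-mtt).sum()/mtt.sum()
r=min((minimize(cb,[.517,-.25,y,2.],method="Nelder-Mead",options=dict(initial_simplex=[[.517,-.25,y,2.],[.527,-.25,y,2.],[.517,-.24,y,2.],[.517,-.25,y+8,2.],[.517,-.25,y,1.8]],xatol=1e-4,fatol=1e-5)) for y in(-5,5)),key=lambda r:r.fun)
print("box",np.round(r.x,4),r.fun); bx=r.x
for px in((348.8,205),(343.2,276.8)): print("corner",np.round((unproj(D["top"],px,.112)-[bx[0],bx[1],0])@Rz(bx[2]),4))
out=np.zeros((600,800,3),np.uint8)
def dr(im,parts,p,d,x,y,k):
    for q in parts:
        h=cv2.convexHull(((proj(d,q@Rz(p[2]).T+[p[0],p[1],0])-[x-.5+.5/k,y-.5+.5/k])*k).astype(np.float32))
        cv2.polylines(im,[h.astype(np.int32)],True,(0,0,255),1)
def crop(c,x,y,i,j,w,parts,p):
    k=400/w; im=cv2.resize(D[c]["frame"][y:y+w*3//4,x:x+w,::-1],(400,300),interpolation=cv2.INTER_CUBIC)
    im=np.ascontiguousarray(im); dr(im,parts,p,D[c],x,y,k); out[j*300:j*300+300,i*400:i*400+400]=im
crop("top",180,225,0,0,80,PAN,pan); crop("side",270,250,1,0,80,PAN,pan)
b,t=boxm(bx); crop("top",325,190,0,1,140,b+t,bx); crop("side",270,112,1,1,140,b+t,bx)
cv2.imwrite("pics/fit0.png",out)
E
python3 fit0.py
```

```text
pan ('side', 'top') [ 0.4892  0.1982 22.8004] 0.39809992628758395
pan ('top',) [ 0.4882  0.1978 22.3074] 0.20160835214446954
pan ('side',) [ 0.49    0.1991 22.8608] 0.18269230769230768
box [ 0.5227 -0.2277 -6.1998  1.9984] 0.05917434083578711
corner [0.0931 0.0896 0.112 ]
corner [-0.1007  0.0889  0.112 ]
```

View pics/fit0.png

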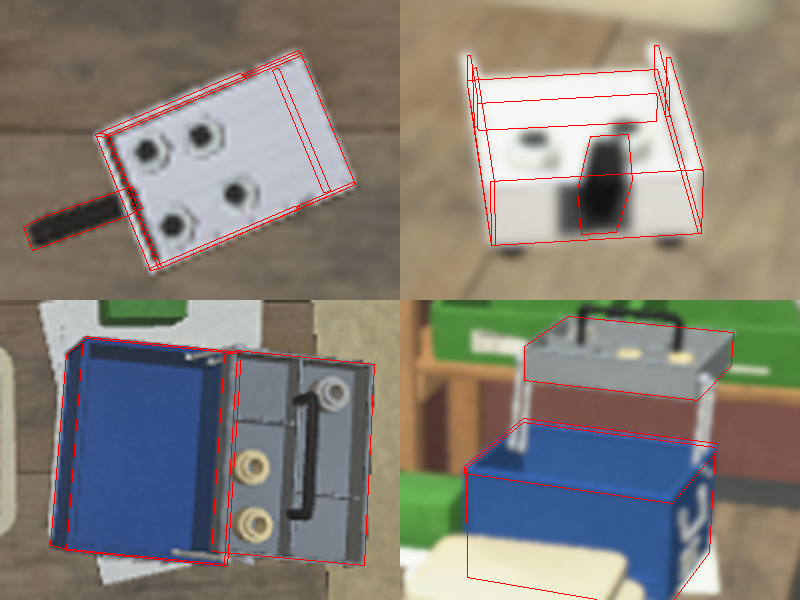

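```bash
cat > plan.py <<'E'
from h import *
from scipy.spatial.transform import Rotation as Ro, Slerp
PAN0=(.4892,.1982,22.8); BOX=(.5227,-.2277,-6.2)
TILT=np.array([[0,.0,.0],[0,0,0],[0,0,0]])
def panT(x,y,yaw,z=0,tilt=0):
    T=np.eye(4); T[:3,:3]=Rz(yaw)@Ro.from_euler("x",tilt,degrees=True).as_matrix(); T[:3,3]=[x,y,z]; return T
c,s=np.cos(np.radians(50)),np.sin(np.radians(50))
G=np.eye(4); G[:3,:3]=np.array([[0,1,0],[s,0,-c],[-c,0,-s]]); G[:3,3]=np.array([0,.089,.0572])+.002*G[:3,2]
def tool(p,q,r): T=np.eye(4); T[:3,3]=p; T[:3,:3]=Ro.from_matrix(np.column_stack([q,r,np.cross(q,r)])).as_matrix(); return T
def now():
    s=bot.read_state(); T=np.eye(4); T[:3,:3]=Ro.from_matrix(s["tcp_rot"]).as_matrix(); T[:3,3]=s["position"]; return T
def plan(T0,wps,step=.035,rot=6.5,hold=0,per=8,ramp=False):
    """print calls of rows through waypoints from T0"""
    poses=[]; A=T0
    for W in wps:
        d=np.linalg.norm(W[:3,3]-A[:3,3]); a=np.degrees(Ro.from_matrix(A[:3,:3].T@W[:3,:3]).magnitude())
        n=max(1,int(np.ceil(max(d/step,a/rot)))); n=n+3 if ramp and n>3 else n
        S=Slerp([0,1],Ro.from_matrix([A[:3,:3],W[:3,:3]]))
        f=np.arange(1,n+1)/n
        if ramp and n>3: # trapezoid
            v=np.minimum(1,np.minimum(np.arange(1,n+1),np.arange(n,0,-1))/4); f=np.cumsum(v)/v.sum()
        for t in f:
            P=np.eye(4); P[:3,:3]=S(t).as_matrix(); P[:3,3]=A[:3,3]+t*(W[:3,3]-A[:3,3]); poses.append(P)
        A=W
    poses+=[A]*hold; C=T0
    for i in range(0,len(poses),per):
        rows=[]
        for P in poses[i:i+per]:
            E=np.linalg.inv(C)@P; rows.append([round(float(v),3 if k<3 else 1)+0. for k,v in enumerate(np.r_[E[:3,3],Ro.from_matrix(E[:3,:3]).as_rotvec(degrees=True)])])
        print(str(rows).replace(" ",""))
        L=np.array(rows[-1]); E=np.eye(4); E[:3,3]=L[:3]; E[:3,:3]=Ro.from_rotvec(L[3:],degrees=True).as_matrix(); C=C@E
    return C
def st():
    s=bot.read_state(); print(round(s["time_s"],2),np.round(s["joint_positions"],1).tolist(),np.round(s["position"],4).tolist(),"F",np.round(s["force"],1).tolist(),round(s["opening"],3),round(s["grasp_force"],1))
E
python3 - <<'E'
from plan import *
g=panT(*PAN0)@G; pre=g.copy(); pre[:3,3]-=.07*g[:3,2]
mid=now(); mid[:3,3]=[.43,-.15,.36]; mid[:3,:3]=Rz(35)@np.diag([1,-1,-1])
print(g.round(3),pre[:3,3]); st()
plan(now(),[mid,pre],step=.04,rot=7)
E
```

```text
[[-0.297  0.922  0.249  0.455]
 [ 0.706  0.388 -0.593  0.279]
 [-0.643  0.    -0.766  0.056]
 [ 0.     0.     0.     1.   ]] [0.43777298 0.32054005 0.10929102]
1.9 [-80.4, 30.2, 82.1, 0.0, 67.7, -10.2] [0.2124, -0.5878, 0.2396] F [0.2, -0.1, 0.4] 1.0 0.0
[[0.027,-0.026,-0.009,0.0,0.0,-1.2],[0.054,-0.052,-0.019,0.0,0.0,-2.3],[0.082,-0.078,-0.028,0.0,0.0,-3.5],[0.109,-0.104,-0.037,0.0,0.0,-4.7],[0.136,-0.13,-0.046,0.0,0.0,-5.8],[0.163,-0.156,-0.056,0.0,0.0,-7.0],[0.19,-0.182,-0.065,0.0,0.0,-8.1],[0.217,-0.208,-0.074,0.0,0.0,-9.3]]
[[0.031,-0.021,-0.009,0.0,0.0,-1.2],[0.062,-0.042,-0.019,0.0,0.0,-2.3],[0.094,-0.064,-0.028,0.0,0.0,-3.5],[0.125,-0.085,-0.037,0.0,0.0,-4.7],[0.156,-0.106,-0.046,0.0,0.0,-5.8],[0.172,-0.135,-0.029,-2.1,-2.3,-11.1],[0.189,-0.164,-0.011,-4.1,-4.6,-16.5],[0.206,-0.193,0.007,-6.2,-6.9,-21.8]]
[[0.029,-0.022,0.013,-1.9,-2.4,-5.3],[0.057,-0.044,0.025,-3.8,-4.8,-10.6],[0.086,-0.066,0.037,-5.8,-7.2,-15.9],[0.115,-0.088,0.05,-7.7,-9.6,-21.2],[0.143,-0.11,0.062,-9.6,-12.0,-26.5],[0.172,-0.132,0.074,-11.6,-14.4,-31.9],[0.2,-0.154,0.087,-13.5,-16.8,-37.2],[0.229,-0.176,0.099,-15.4,-19.2,-42.5]]
[[0.038,0.003,-0.002,-2.0,-2.4,-5.3],[0.076,0.006,-0.005,-3.9,-4.8,-10.6],[0.114,0.008,-0.007,-5.8,-7.2,-15.9]]
```

Emit:
play_rows:
  motion:
    - [[0.027,-0.026,-0.009,0,0,-1.2],[0.054,-0.052,-0.019,0,0,-2.3],[0.082,-0.078,-0.028,0,0,-3.5],[0.109,-0.104,-0.037,0,0,-4.7],[0.136,-0.13,-0.046,0,0,-5.8],[0.163,-0.156,-0.056,0,0,-7.0],[0.19,-0.182,-0.065,0,0,-8.1],[0.217,-0.208,-0.074,0,0,-9.3]]
  fingers: 0.05

```text
time_s: 2.57
position: [0.3463, -0.3167, 0.3142]
tcp_rot: [[0.873, 0.488, 0.0], [0.488, -0.873, -0.0], [0.0, 0.001, -1.0]]
force: [1.1, -0.4, 0.3]
opening: 0.592
grasp_force: 0.0
```

Emit:
play_rows:
  motion:
    - [[0.031,-0.021,-0.009,0.0,0.0,-1.2],[0.062,-0.042,-0.019,0.0,0.0,-2.3],[0.094,-0.064,-0.028,0.0,0.0,-3.5],[0.125,-0.085,-0.037,0.0,0.0,-4.7],[0.156,-0.106,-0.046,0.0,0.0,-5.8],[0.172,-0.135,-0.029,-2.1,-2.3,-11.1],[0.189,-0.164,-0.011,-4.1,-4.6,-16.5],[0.206,-0.193,0.007,-6.2,-6.9,-21.8]]

```text
time_s: 3.23
position: [0.4323, -0.0483, 0.307]
tcp_rot: [[0.625, 0.781, -0.019], [0.768, -0.619, -0.162], [-0.138, 0.087, -0.987]]
force: [1.4, 0.1, 0.2]
opening: 0.574
grasp_force: 0.0
```

Emit:
play_rows:
  motion:
    - [[0.029,-0.022,0.013,-1.9,-2.4,-5.3],[0.057,-0.044,0.025,-3.8,-4.8,-10.6],[0.086,-0.066,0.037,-5.8,-7.2,-15.9],[0.115,-0.088,0.05,-7.7,-9.6,-21.2],[0.143,-0.11,0.062,-9.6,-12.0,-26.5],[0.172,-0.132,0.074,-11.6,-14.4,-31.9],[0.2,-0.154,0.087,-13.5,-16.8,-37.2],[0.229,-0.176,0.099,-15.4,-19.2,-42.5]]

```text
time_s: 3.9
position: [0.4362, 0.222, 0.162]
tcp_rot: [[-0.057, 0.99, 0.131], [0.845, 0.118, -0.521], [-0.531, 0.081, -0.843]]
force: [1.2, -0.5, 0.4]
opening: 0.576
grasp_force: 0.0
```

Emit:
play_rows:
  motion:
    - [[0.038,0.003,-0.002,-2.0,-2.4,-5.3],[0.076,0.006,-0.005,-3.9,-4.8,-10.6],[0.114,0.008,-0.007,-5.8,-7.2,-15.9],[0.114,0.008,-0.007,-5.8,-7.2,-15.9],[0.114,0.008,-0.007,-5.8,-7.2,-15.9]]

```text
time_s: 4.32
position: [0.436, 0.3227, 0.1069]
tcp_rot: [[-0.3, 0.921, 0.249], [0.704, 0.39, -0.593], [-0.643, -0.003, -0.766]]
force: [0.2, -0.7, 0.2]
opening: 0.576
grasp_force: 0.0
```

```bash
python3 - <<'E'
from plan import *
st(); g=panT(*PAN0)@G; pre=g.copy(); pre[:3,3]-=.07*g[:3,2]
print(np.round(np.linalg.inv(now())@pre,3))
plan(now(),[g],step=.02,rot=3,hold=2)
E
```

```text
4.32 [43.2, 45.0, 91.4, -41.1, 66.5, 44.9] [0.436, 0.3227, 0.1069] F [0.2, -0.7, 0.2] 0.576 0.0
[[ 1.    -0.004  0.001 -0.004]
 [ 0.004  1.     0.001  0.001]
 [-0.001 -0.001  1.    -0.   ]
 [ 0.     0.     0.     1.   ]]
[[-0.001,0.0,0.017,0.0,0.0,0.1],[-0.002,0.0,0.035,0.0,0.0,0.1],[-0.003,0.001,0.052,0.0,0.0,0.2],[-0.004,0.001,0.07,0.0,0.0,0.2],[-0.004,0.001,0.07,0.0,0.0,0.2],[-0.004,0.001,0.07,0.0,0.0,0.2]]
```

Emit:
play_rows:
  motion:
    - [[-0.002,0,0.017,0,0,0.1],[-0.004,0,0.035,0,0,0.2],[-0.004,0.001,0.052,0,0,0.2],[-0.004,0.001,0.07,0,0,0.2],[-0.004,0.001,0.07,0,0,0.2],[-0.004,0.001,0.07,0,0,0.2]]

```text
time_s: 4.82
position: [0.457, 0.2754, 0.0588]
tcp_rot: [[-0.291, 0.925, 0.246], [0.709, 0.381, -0.594], [-0.643, 0.002, -0.766]]
force: [-0.6, 0.3, 0.6]
opening: 0.574
grasp_force: 0.0
```

Emit:
play_rows:
  motion:
    - [[0,0,0,0,0,0],[0,0,0,0,0,0],[0,0,0,0,0,0],[0,0,0,0,0,0],[0,0,0,0,0,0]]
  fingers: 0

```text
time_s: 5.23
position: [0.4567, 0.2776, 0.0585]
tcp_rot: [[-0.293, 0.923, 0.249], [0.708, 0.385, -0.592], [-0.643, 0.003, -0.766]]
force: [0.5, 0.1, 0.6]
opening: 0.281
grasp_force: 0.0
```

```bash
python3 - <<'E'
from plan import *
st(); T=now(); print(np.round(np.linalg.inv(T)@(panT(*PAN0)@G),4))
up=T.copy(); up[2,3]+=.05
plan(T,[up],step=.012,rot=3,hold=1,ramp=True)
E
```

```text
5.23 [38.5, 48.6, 95.2, -46.2, 59.0, 48.7] [0.4567, 0.2776, 0.0585] F [0.5, 0.1, 0.6] 0.281 0.0
[[ 1.0e+00  4.0e-03 -4.0e-04  3.3e-03]
 [-4.0e-03  1.0e+00 -3.0e-04 -8.0e-04]
 [ 4.0e-04  3.0e-04  1.0e+00  9.0e-04]
 [ 0.0e+00  0.0e+00  0.0e+00  1.0e+00]]
[[-0.002,0.0,-0.002,0.0,0.0,0.0],[-0.005,0.0,-0.006,0.0,0.0,0.0],[-0.01,0.0,-0.011,0.0,0.0,0.0],[-0.016,0.0,-0.019,0.0,0.0,0.0],[-0.022,0.0,-0.027,0.0,0.0,0.0],[-0.027,0.0,-0.033,0.0,0.0,0.0],[-0.031,0.0,-0.036,0.0,0.0,0.0],[-0.032,0.0,-0.038,0.0,0.0,0.0]]
[[0.0,0.0,0.0,0.0,0.0,0.0]]
```

Emit:
play_rows:
  motion:
    - [[0.003,-0.001,0.001,0,0,0],[0.003,-0.001,0.001,0,0,0],[0.003,-0.001,0.001,0,0,0],[0.003,-0.001,0.001,0,0,0],[0.003,-0.001,0.001,0,0,0],[0.003,-0.001,0.001,0,0,0],[0.003,-0.001,0.001,0,0,0]]

```text
time_s: 5.82
position: [0.4553, 0.2786, 0.0552]
tcp_rot: [[-0.293, 0.923, 0.249], [0.708, 0.385, -0.592], [-0.642, 0.002, -0.767]]
force: [0.3, 2.8, 0.3]
opening: 0.158
grasp_force: 29.9
```

```bash
python3 - <<'E'
from plan import *
st(); T=now(); print(np.round(np.linalg.inv(T)@(panT(*PAN0)@G),4))
np.save("grip.npy",np.linalg.inv(panT(*PAN0))@T)
E
```

```text
5.82 [38.7, 48.9, 95.2, -46.2, 58.8, 49.0] [0.4553, 0.2786, 0.0552] F [0.3, 2.8, 0.3] 0.158 29.9
[[ 1.0e+00  3.8e-03 -8.0e-04  1.0e-04]
 [-3.8e-03  1.0e+00  0.0e+00  1.0e-04]
 [ 8.0e-04 -0.0e+00  1.0e+00 -7.0e-04]
 [ 0.0e+00  0.0e+00  0.0e+00  1.0e+00]]
```

Emit:
play_rows:
  motion:
    - [[-0.002,0,-0.002,0,0,0],[-0.005,0,-0.006,0,0,0],[-0.01,0,-0.011,0,0,0],[-0.016,0,-0.019,0,0,0],[-0.022,0,-0.027,0,0,0],[-0.027,0,-0.033,0,0,0],[-0.031,0,-0.036,0,0,0],[-0.032,0,-0.038,0,0,0]]

```text
time_s: 6.48
position: [0.4554, 0.2781, 0.1064]
tcp_rot: [[-0.292, 0.923, 0.249], [0.708, 0.384, -0.592], [-0.642, 0.004, -0.766]]
force: [1.0, 0.6, -3.9]
opening: 0.161
grasp_force: 29.9
```

Emit:
play_rows:
  motion:
    - [[0,0,0,0,0,0],[0,0,0,0,0,0],[0,0,0,0,0,0]]

```text
time_s: 6.73
position: [0.4548, 0.2779, 0.1047]
tcp_rot: [[-0.294, 0.923, 0.248], [0.708, 0.384, -0.593], [-0.643, 0.001, -0.766]]
force: [0.3, -0.2, -4.0]
opening: 0.162
grasp_force: 29.9
```

```bash
cat > chk.py <<'E'
from plan import *
import sys
st(); P=now()@np.linalg.inv(np.load("grip.npy"))
rv=Ro.from_matrix(P[:3,:3]).as_euler("ZYX",degrees=True); print("pan expected",P[:3,3].round(4),rv.round(1))
out=np.zeros((600,800,3),np.uint8)
for i,c in enumerate(("top","side")):
    d=imaging.capture(c); u=proj(d,P[:3,3]); k=4; w,h=(100,150)
    x=int(np.clip(u[0,0]-50,0,460)); y=int(np.clip(u[0,1]-75,0,270))
    im=np.ascontiguousarray(cv2.resize(d["frame"][y:y+150,x:x+100,::-1],(400,600),interpolation=cv2.INTER_CUBIC))
    for q in PAN:
        hh=cv2.convexHull(((proj(d,q@P[:3,:3].T+P[:3,3])-[x-.4,y-.4])*k).astype(np.float32)); cv2.polylines(im,[hh.astype(np.int32)],True,(0,0,255),1)
    out[:,i*400:i*400+400]=im
cv2.imwrite(f"pics/{sys.argv[1]}.png",out)
E
python3 chk.py lift
```

```text
6.73 [38.7, 44.1, 94.9, -44.2, 62.4, 44.8] [0.4548, 0.2779, 0.1047] F [0.3, -0.2, -4.0] 0.162 29.9
pan expected [0.4886 0.1975 0.0495] [22.8  0.1 -0. ]
```

View pics/lift.png

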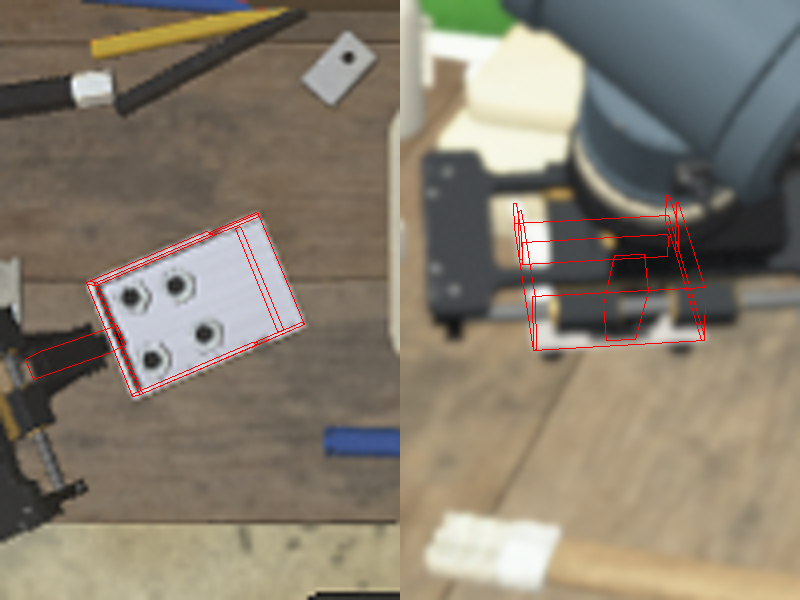

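```bash
cat >> plan.py <<'E'
def boxT(x,y,yaw,tilt,z): # pan pose given in box frame (m)
    p=np.array([BOX[0],BOX[1],0])+Rz(BOX[2])@[x,y,z]; return panT(p[0],p[1],BOX[2]+yaw,p[2],tilt)
def hookT(tilt,dx=0,dy=0,dz=0):
    o=np.array([0,49.5,-8.5])/1e3; r=Ro.from_euler("x",tilt,degrees=True).as_matrix()@o
    return boxT(dx,.07175+r[1]+dy,0,tilt,.112+r[2]+dz)
E
python3 - <<'E'
from plan import *
g=np.load("grip.npy"); T=now()
a=T.copy(); a[2,3]=.165
b=hookT(0,dy=.003,dz=.03)@g
print(b.round(3))
plan(T,[a,b],step=.018,rot=3,hold=3,ramp=True)
E
```

```text
[[ 0.087  0.994 -0.069  0.545]
 [ 0.762 -0.111 -0.638 -0.017]
 [-0.642  0.002 -0.767  0.189]
 [ 0.     0.     0.     1.   ]]
[[-0.002,0.0,-0.003,0.0,0.0,0.0],[-0.007,0.0,-0.009,0.0,0.0,0.0],[-0.015,0.0,-0.017,0.0,0.0,0.0],[-0.024,0.0,-0.029,0.0,0.0,0.0],[-0.032,0.0,-0.038,0.0,0.0,0.0],[-0.036,0.0,-0.043,0.0,0.0,0.0],[-0.039,0.0,-0.046,0.0,0.0,0.0],[-0.042,0.0,-0.044,0.3,0.0,0.3]]
[[-0.007,-0.001,0.005,0.5,0.0,0.6],[-0.018,-0.002,0.013,1.2,0.0,1.6],[-0.032,-0.004,0.023,2.3,0.0,2.8],[-0.046,-0.005,0.033,3.3,0.0,4.0],[-0.06,-0.007,0.043,4.3,0.0,5.3],[-0.074,-0.008,0.053,5.4,0.0,6.5],[-0.087,-0.01,0.063,6.4,0.0,7.7],[-0.101,-0.011,0.073,7.4,0.0,9.0]]
[[-0.014,0.002,0.01,1.1,0.0,1.2],[-0.028,0.003,0.019,2.1,0.0,2.4],[-0.042,0.005,0.029,3.1,0.0,3.7],[-0.056,0.007,0.039,4.1,0.0,4.9],[-0.07,0.009,0.049,5.2,0.0,6.2],[-0.084,0.011,0.059,6.2,0.0,7.4],[-0.098,0.013,0.069,7.2,0.0,8.6],[-0.112,0.015,0.079,8.3,0.0,9.9]]
[[-0.013,0.006,0.01,1.0,0.0,1.2],[-0.023,0.01,0.017,1.8,0.0,2.1],[-0.03,0.013,0.021,2.3,0.0,2.7],[-0.033,0.014,0.024,2.5,0.0,3.1],[-0.033,0.014,0.024,2.5,0.0,3.1],[-0.033,0.014,0.024,2.5,0.0,3.1],[-0.033,0.014,0.024,2.5,0.0,3.1]]
```

Emit:
play_rows:
  motion:
    - [[-0.002,0,-0.003,0,0,0],[-0.007,0,-0.009,0,0,0],[-0.015,0,-0.017,0,0,0],[-0.024,0,-0.029,0,0,0],[-0.032,0,-0.038,0,0,0],[-0.036,0,-0.043,0,0,0],[-0.039,0,-0.046,0,0,0],[-0.042,0,-0.044,0.3,0,0.3]]

```text
time_s: 7.5
position: [0.4566, 0.275, 0.1671]
tcp_rot: [[-0.288, 0.926, 0.245], [0.711, 0.378, -0.593], [-0.642, 0.004, -0.767]]
force: [-0.0, -0.1, -4.7]
opening: 0.156
grasp_force: 29.9
```

Emit:
play_rows:
  motion:
    - [[-0.007,-0.001,0.005,0.5,0.0,0.6],[-0.018,-0.002,0.013,1.2,0.0,1.6],[-0.032,-0.004,0.023,2.3,0.0,2.8],[-0.046,-0.005,0.033,3.3,0.0,4.0],[-0.06,-0.007,0.043,4.3,0.0,5.3],[-0.074,-0.008,0.053,5.4,0.0,6.5],[-0.087,-0.01,0.063,6.4,0.0,7.7],[-0.101,-0.011,0.073,7.4,0.0,9.0]]

```text
time_s: 8.17
position: [0.4929, 0.1527, 0.174]
tcp_rot: [[-0.137, 0.984, 0.116], [0.754, 0.179, -0.633], [-0.643, 0.001, -0.766]]
force: [0.8, 0.8, -2.7]
opening: 0.162
grasp_force: 29.9
```

Emit:
play_rows:
  motion:
    - [[-0.014,0.002,0.01,1.1,0.0,1.2],[-0.028,0.003,0.019,2.1,0.0,2.4],[-0.042,0.005,0.029,3.1,0.0,3.7],[-0.056,0.007,0.039,4.1,0.0,4.9],[-0.07,0.009,0.049,5.2,0.0,6.2],[-0.084,0.011,0.059,6.2,0.0,7.4],[-0.098,0.013,0.069,7.2,0.0,8.6],[-0.112,0.015,0.079,8.3,0.0,9.9]]

```text
time_s: 8.83
position: [0.5321, 0.0212, 0.1855]
tcp_rot: [[0.035, 0.999, -0.029], [0.765, -0.046, -0.642], [-0.643, 0.001, -0.766]]
force: [0.5, 0.7, -4.8]
opening: 0.161
grasp_force: 29.9
```

Emit:
play_rows:
  motion:
    - [[-0.013,0.006,0.01,1.0,0.0,1.2],[-0.023,0.01,0.017,1.8,0.0,2.1],[-0.03,0.013,0.021,2.3,0.0,2.7],[-0.033,0.014,0.024,2.5,0.0,3.1],[-0.033,0.014,0.024,2.5,0.0,3.1],[-0.033,0.014,0.024,2.5,0.0,3.1],[-0.033,0.014,0.024,2.5,0.0,3.1]]

```text
time_s: 9.42
position: [0.5446, -0.017, 0.1887]
tcp_rot: [[0.087, 0.994, -0.068], [0.762, -0.11, -0.638], [-0.641, 0.003, -0.767]]
force: [-0.1, -0.0, -3.5]
opening: 0.16
grasp_force: 29.9
```

```bash
python3 chk.py hover; python3 - <<'E'
from plan import *
g=np.load("grip.npy"); T=now(); b=hookT(0,dy=.003,dz=.03)@g
print(np.round(np.linalg.inv(T)@b,4))
plan(T,[hookT(0,dy=.003,dz=.002)@g],step=.006,rot=3,hold=2,ramp=True)
E
```

```text
9.42 [5.6, 36.4, 93.2, -43.0, 67.1, 35.3] [0.5446, -0.017, 0.1887] F [-0.1, -0.0, -3.5] 0.16 29.9
pan expected [ 0.5354 -0.1037  0.1334] [-6.2 -0.1  0.1]
[[ 1.0e+00 -0.0e+00 -8.0e-04 -3.0e-04]
 [ 0.0e+00  1.0e+00 -1.9e-03  7.0e-04]
 [ 8.0e-04  1.9e-03  1.0e+00  5.0e-04]
 [ 0.0e+00  0.0e+00  0.0e+00  1.0e+00]]
[[0.001,0.0,0.001,0.0,0.0,0.0],[0.003,0.0,0.003,0.0,0.0,0.0],[0.005,0.0,0.007,0.0,0.0,0.0],[0.009,0.0,0.011,0.1,0.0,0.0],[0.012,0.0,0.015,0.1,0.0,0.0],[0.015,0.0,0.019,0.1,0.0,0.0],[0.017,0.001,0.021,0.1,0.0,0.0],[0.018,0.001,0.022,0.1,0.0,0.0]]
[[0.0,0.0,0.0,0.0,0.0,0.0],[0.0,0.0,0.0,0.0,0.0,0.0]]
```

View pics/hover.png

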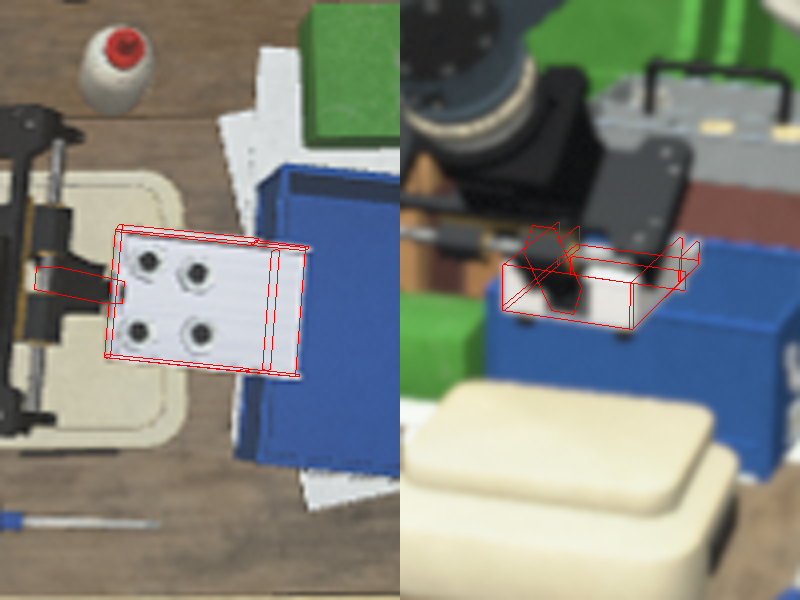

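Emit:
play_rows:
  motion:
    - [[0.001,0,0.001,0,0,0],[0.003,0,0.003,0,0,0],[0.005,0,0.007,0,0,0],[0.009,0,0.011,0,0,0],[0.012,0,0.015,0,0,0],[0.015,0,0.019,0,0,0],[0.017,0,0.021,0,0,0],[0.018,0,0.022,0,0,0]]

```text
time_s: 10.18
position: [0.5449, -0.0181, 0.1597]
tcp_rot: [[0.087, 0.994, -0.069], [0.762, -0.111, -0.638], [-0.642, 0.003, -0.767]]
force: [1.1, -0.6, -3.5]
opening: 0.16
grasp_force: 29.9
```

Emit:
play_rows:
  motion:
    - [[0,0,0,0,0,0],[0,0,0,0,0,0],[0.001,0,0.001,0,0,0],[0.001,0,0.001,0,0,0]]

```text
time_s: 10.52
position: [0.5453, -0.0179, 0.1591]
tcp_rot: [[0.088, 0.994, -0.068], [0.762, -0.111, -0.638], [-0.642, 0.005, -0.767]]
force: [0.2, 0.4, -4.0]
opening: 0.16
grasp_force: 29.9
```

```bash
python3 - <<'E'
from plan import *
g=np.load("grip.npy"); T=now(); st()
P=T@np.linalg.inv(g); B=panT(*BOX); Q=np.linalg.inv(B)@P; print("pan in box",Q[:3,3].round(4), "hook level", (np.linalg.inv(B)@hookT(0))[:3,3])
print("down 1mm in tool",(T[:3,:3].T@[0,0,-.001]).round(4), "box -y 1mm", (T[:3,:3].T@(Rz(BOX[2])@[0,-.001,0])).round(4))
E
```

```text
10.52 [5.5, 39.0, 94.1, -44.1, 64.6, 38.0] [0.5453, -0.0179, 0.1591] F [0.2, 0.4, -4.0] 0.16 29.9
pan in box [0.     0.1239 0.1038] hook level [-1.11022302e-16  1.21250000e-01  1.03500000e-01]
down 1mm in tool [ 0.0006 -0.      0.0008] box -y 1mm [-0.0008  0.      0.0006]
```

Emit:
play_rows:
  motion:
    - [[0.0006,0,0.0008,0,0,0],[0.0006,0,0.0008,0,0,0],[0.0012,0,0.0016,0,0,0],[0.0012,0,0.0016,0,0,0],[0.0012,0,0.0016,0,0,0]]

```text
time_s: 10.93
position: [0.5455, -0.018, 0.1581]
tcp_rot: [[0.088, 0.994, -0.067], [0.761, -0.11, -0.639], [-0.643, 0.005, -0.766]]
force: [-0.3, 3.7, 3.1]
opening: 0.157
grasp_force: 30.0
```

Emit:
play_rows:
  motion:
    - [[-0.0008,0,0.0006,0,0,0],[-0.0016,0,0.0012,0,0,0],[-0.0024,0,0.0018,0,0,0],[-0.0024,0,0.0018,0,0,0],[-0.0024,0,0.0018,0,0,0]]

```text
time_s: 11.35
position: [0.5456, -0.0181, 0.1578]
tcp_rot: [[0.089, 0.994, -0.065], [0.765, -0.11, -0.635], [-0.638, 0.007, -0.77]]
force: [-0.4, 13.5, 6.2]
opening: 0.153
grasp_force: 30.0
```

```bash
python3 - <<'E'
from plan import *
g=np.load("grip.npy"); T=now(); st()
P=T@np.linalg.inv(g); B=panT(*BOX); Q=np.linalg.inv(B)@P; print("pan in box",Q[:3,3].round(4), Ro.from_matrix(Q[:3,:3]).as_rotvec(degrees=True).round(2))
E
```

```text
11.35 [5.4, 39.0, 94.2, -44.1, 64.1, 38.0] [0.5456, -0.0181, 0.1578] F [-0.4, 13.5, 6.2] 0.153 30.0
pan in box [0.0006 0.1239 0.1022] [ 0.3  -0.28  0.04]
```

```bash
cat >> plan.py <<'E'
PIV=np.array([.0743,.111])
def hook2(tilt,by=-.001,bz=-.001,dx=.0003):
    o=np.array([0,.0495+by,-.0085+bz]); r=Ro.from_euler("x",tilt,degrees=True).as_matrix()@o
    return boxT(dx,PIV[0]+r[1],0,tilt,PIV[1]+r[2])
def rowsof(C,poses,per=8):
    for i in range(0,len(poses),per):
        rows=[]
        for P in poses[i:i+per]:
            E=np.linalg.inv(C)@P; rows.append([round(float(v),4 if k<3 else 1)+0. for k,v in enumerate(np.r_[E[:3,3],Ro.from_matrix(E[:3,:3]).as_rotvec(degrees=True)])])
        print(str(rows).replace(" ",""))
        L=np.array(rows[-1]); E=np.eye(4); E[:3,3]=L[:3]; E[:3,:3]=Ro.from_rotvec(L[3:],degrees=True).as_matrix(); C=C@E
    return C
E
python3 - <<'E'
from plan import *
g=np.load("grip.npy"); T=now()
C=T.copy(); C[:3,:3]=(hookT(0)@g)[:3,:3]; C[:3,3]=np.array([.5453,-.0179,.1591])+C[:3,:3]@[-.0012,0,.0034]
C=rowsof(C,[hook2(t)@g for t in list(range(2,42,3))+[42,44]])
np.save("C.npy",C); print((hook2(44)@g).round(3)[:3,3],(hook2(76)@g).round(3))
E
```

```text
[[-0.0023,0.0004,-0.0035,0.0,2.0,0.0],[-0.009,0.0004,-0.007,0.0,5.0,0.0],[-0.0158,0.0004,-0.0101,0.0,8.0,0.0],[-0.0227,0.0005,-0.0129,0.0,11.0,0.0],[-0.0298,0.0005,-0.0154,0.1,14.0,0.0],[-0.037,0.0005,-0.0174,0.1,17.0,0.0],[-0.0443,0.0005,-0.0191,0.1,20.0,0.0],[-0.0517,0.0006,-0.0204,0.1,23.0,0.0]]
[[-0.0065,0.0,-0.0037,0.0,3.0,0.0],[-0.0132,0.0,-0.0071,0.0,6.0,0.0],[-0.02,0.0001,-0.0102,0.0,9.0,0.0],[-0.027,0.0001,-0.0129,0.0,12.0,0.0],[-0.0342,0.0001,-0.0152,0.0,15.0,0.0],[-0.0414,0.0001,-0.0171,0.1,18.0,0.0],[-0.0439,0.0001,-0.0177,0.1,19.0,0.0],[-0.0488,0.0002,-0.0186,0.1,21.0,0.0]]
[ 0.538 -0.088  0.238] [[ 0.091  0.994  0.064  0.53 ]
 [ 0.803 -0.111  0.585 -0.165]
 [ 0.588 -0.002 -0.809  0.254]
 [ 0.     0.     0.     1.   ]]
```

Emit:
play_rows:
  motion:
    - [[-0.0023,0,-0.0035,0,2,0],[-0.009,0,-0.007,0,5,0],[-0.0158,0,-0.0101,0,8,0],[-0.0227,0,-0.0129,0,11,0],[-0.0298,0,-0.0154,0,14,0],[-0.037,0,-0.0174,0,17,0],[-0.0443,0,-0.0191,0,20,0],[-0.0517,0,-0.0204,0,23,0]]

```text
time_s: 12.02
position: [0.5425, -0.0461, 0.2074]
tcp_rot: [[0.108, 0.994, -0.025], [0.952, -0.111, -0.285], [-0.286, 0.007, -0.958]]
force: [0.2, 6.1, 3.6]
opening: 0.158
grasp_force: 30.0
```

Emit:
play_rows:
  motion:
    - [[-0.0065,0,-0.0037,0,3,0],[-0.0132,0,-0.0071,0,6,0],[-0.02,0,-0.0102,0,9,0],[-0.027,0,-0.0129,0,12,0],[-0.0342,0,-0.0152,0,15,0],[-0.0414,0,-0.0171,0,18,0],[-0.0439,0,-0.0177,0,19,0],[-0.0488,0,-0.0186,0,21,0]]

```text
time_s: 12.68
position: [0.5378, -0.0873, 0.2403]
tcp_rot: [[0.111, 0.994, 0.016], [0.991, -0.112, 0.074], [0.075, 0.008, -0.997]]
force: [0.5, 4.4, 9.6]
opening: 0.159
grasp_force: 30.0
```

```bash
python3 - <<'E'
from plan import *
g=np.load("grip.npy"); T=now(); st()
Q=np.linalg.inv(panT(*BOX))@T@np.linalg.inv(g); print("pivot in box",(Q@[0,-.0495,.0085,1]).round(4), Ro.from_matrix(Q[:3,:3]).as_rotvec(degrees=True).round(2))
C=np.load("C.npy"); C=rowsof(C,[hook2(t)@g for t in (45,46,48,50,52,54,56,58,60,62,64,66,68,70,72,74,76,77,77,77,77)]); np.save("C.npy",C)
E
```

```text
12.68 [-23.3, 24.0, 93.7, 4.7, 63.2, -19.1] [0.5378, -0.0873, 0.2403] F [0.5, 4.4, 9.6] 0.159 30.0
pivot in box [0.001  0.0758 0.1115 1.    ] [44.25 -0.42  0.19]
[[-0.0021,0.0,-0.0013,0.0,1.0,0.0],[-0.0043,0.0,-0.0026,0.0,2.0,0.0],[-0.0086,0.0,-0.0049,0.0,4.0,0.0],[-0.0131,0.0,-0.0072,0.0,6.0,0.0],[-0.0177,0.0,-0.0092,0.0,8.0,0.0],[-0.0223,0.0,-0.0111,0.0,10.0,0.0],[-0.027,0.0001,-0.0129,0.0,12.0,0.0],[-0.0317,0.0001,-0.0145,0.0,14.0,0.0]]
[[-0.0043,0.0,-0.0025,0.0,2.0,0.0],[-0.0087,0.0,-0.0049,0.0,4.0,0.0],[-0.0132,0.0,-0.0071,0.1,6.0,0.0],[-0.0178,0.0001,-0.0092,0.1,8.0,0.0],[-0.0224,0.0001,-0.0111,0.1,10.0,0.0],[-0.0271,0.0001,-0.0128,0.1,12.0,0.0],[-0.0318,0.0001,-0.0144,0.1,14.0,0.0],[-0.0366,0.0001,-0.0158,0.1,16.0,0.0]]
[[-0.0043,0.0001,-0.0026,0.0,2.0,0.0],[-0.0065,0.0001,-0.0038,0.0,3.0,0.0],[-0.0065,0.0001,-0.0038,0.0,3.0,0.0],[-0.0065,0.0001,-0.0038,0.0,3.0,0.0],[-0.0065,0.0001,-0.0038,0.0,3.0,0.0]]
```

Hooked, with light contact forces. I'll keep tilting.

Emit:
play_rows:
  motion:
    - [[-0.0021,0,-0.0013,0,1,0],[-0.0043,0,-0.0026,0,2,0],[-0.0086,0,-0.0049,0,4,0],[-0.0131,0,-0.0072,0,6,0],[-0.0177,0,-0.0092,0,8,0],[-0.0223,0,-0.0111,0,10,0],[-0.027,0,-0.0129,0,12,0],[-0.0317,0,-0.0145,0,14,0]]

```text
time_s: 13.35
position: [0.5342, -0.1202, 0.253]
tcp_rot: [[0.103, 0.994, 0.042], [0.944, -0.111, 0.311], [0.314, 0.008, -0.949]]
force: [0.8, 3.6, 10.1]
opening: 0.158
grasp_force: 30.0
```

Emit:
play_rows:
  motion:
    - [[-0.0043,0,-0.0025,0,2,0],[-0.0087,0,-0.0049,0,4,0],[-0.0132,0,-0.0071,0,6,0],[-0.0178,0,-0.0092,0,8,0],[-0.0224,0,-0.0111,0,10,0],[-0.0271,0,-0.0128,0,12,0],[-0.0318,0,-0.0144,0,14,0],[-0.0366,0,-0.0158,0,16,0]]

```text
time_s: 14.02
position: [0.5297, -0.1603, 0.2572]
tcp_rot: [[0.087, 0.994, 0.069], [0.821, -0.111, 0.559], [0.564, 0.008, -0.826]]
force: [0.6, -0.0, 12.0]
opening: 0.158
grasp_force: 30.0
```

Emit:
play_rows:
  motion:
    - [[-0.0043,0,-0.0026,0,2,0],[-0.0065,0,-0.0038,0,3,0],[-0.0065,0,-0.0038,0,3,0],[-0.0065,0,-0.0038,0,3,0],[-0.0065,0,-0.0038,0,3,0]]

```text
time_s: 14.43
position: [0.5289, -0.1678, 0.2567]
tcp_rot: [[0.084, 0.994, 0.074], [0.791, -0.112, 0.601], [0.605, 0.008, -0.796]]
force: [-0.1, 0.3, 12.8]
opening: 0.157
grasp_force: 30.0
```

```bash
python3 chk.py tilt; python3 - <<'E'
from plan import *
g=np.load("grip.npy"); T=now()
Q=np.linalg.inv(panT(*BOX))@T@np.linalg.inv(g); print("pivot in box",(Q@[0,-.0495,.0085,1]).round(4), Ro.from_matrix(Q[:3,:3]).as_rotvec(degrees=True).round(2))
E
```

```text
14.43 [-44.4, 32.0, 86.5, 28.8, 86.8, -46.3] [0.5289, -0.1678, 0.2567] F [-0.1, 0.3, 12.8] 0.157 30.0
pan expected [ 0.5337 -0.1336  0.1595] [-6.2 -0.6 77.2]
pivot in box [0.0012 0.0755 0.1131 1.    ] [77.19 -0.51  0.37]
```

View pics/tilt.png

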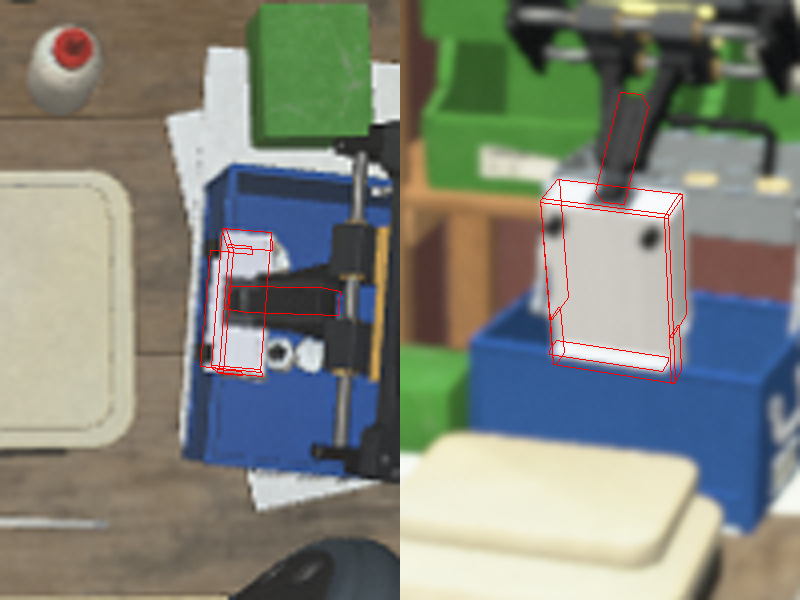

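```bash
python3 - <<'E'
from plan import *
g=np.load("grip.npy"); C=np.load("C.npy")
C=rowsof(C,[hook2(t,.0003,.0003)@g for t in (76,73,68,63,58,53,48,43,38,33,28,23,18,13,8,4,1,0)])
C=plan(C,[hook2(0,.001,.035)@g,panT(*PAN0,.11)@g,panT(*PAN0,.012)@g],step=.03,rot=5,ramp=True,hold=2)
np.save("C.npy",C)
E
```

```text
[[0.0023,0.0,-0.0005,0.0,-1.0,0.0],[0.0086,-0.0001,0.0037,0.0,-4.0,0.0],[0.0186,-0.0001,0.0114,0.0,-9.0,0.0],[0.0279,-0.0002,0.02,-0.1,-14.0,0.0],[0.0365,-0.0002,0.0293,-0.1,-19.0,0.0],[0.0441,-0.0002,0.0394,-0.1,-24.0,0.0],[0.0509,-0.0002,0.05,-0.1,-29.0,0.0],[0.0567,-0.0003,0.0613,-0.1,-34.0,0.0]]
[[0.0105,0.0,0.007,0.0,-5.0,0.0],[0.0204,0.0,0.0148,-0.1,-10.0,0.0],[0.0295,-0.0001,0.0236,-0.1,-15.0,0.0],[0.0379,-0.0001,0.033,-0.1,-20.0,0.0],[0.0454,-0.0001,0.0432,-0.1,-25.0,0.0],[0.052,-0.0001,0.054,-0.1,-30.0,0.0],[0.0576,-0.0002,0.0653,-0.2,-35.0,0.0],[0.0614,-0.0002,0.0747,-0.2,-39.0,0.0]]
[[0.0064,0.0,0.0041,0.0,-3.0,0.0],[0.0084,0.0,0.0055,0.0,-4.0,0.0]]
[[-0.011,0.0,-0.014,0.0,0.0,0.0],[-0.022,0.0,-0.027,0.0,0.0,0.0],[-0.016,-0.003,-0.031,-0.4,0.0,-0.5],[-0.006,-0.008,-0.038,-1.3,0.0,-1.5],[0.01,-0.017,-0.049,-2.5,0.0,-3.0],[0.032,-0.028,-0.064,-4.2,0.0,-5.0],[0.053,-0.039,-0.078,-5.9,0.0,-7.1],[0.074,-0.05,-0.093,-7.6,0.0,-9.1]]
[[0.023,-0.006,-0.016,-1.7,0.0,-2.0],[0.046,-0.011,-0.032,-3.4,0.0,-4.0],[0.068,-0.017,-0.047,-5.1,0.0,-6.1],[0.091,-0.023,-0.063,-6.8,0.1,-8.1],[0.114,-0.028,-0.079,-8.5,0.1,-10.1],[0.131,-0.032,-0.091,-9.8,0.1,-11.6],[0.142,-0.035,-0.099,-10.6,0.1,-12.6],[0.148,-0.037,-0.103,-11.0,0.1,-13.1]]
[[0.004,0.0,0.005,0.0,0.0,0.0],[0.012,0.0,0.015,0.0,0.0,0.0],[0.023,0.0,0.029,0.0,0.0,0.0],[0.039,0.0,0.047,0.0,0.0,0.0],[0.051,0.0,0.062,0.0,0.0,0.0],[0.059,0.0,0.071,0.0,0.0,0.0],[0.063,0.0,0.076,0.0,0.0,0.0],[0.063,0.0,0.076,0.0,0.0,0.0]]
[[0.0,0.0,0.0,0.0,0.0,0.0]]
```

Emit:
play_rows:
  motion:
    - [[0.0023,0,-0.0005,0,-1,0],[0.0086,0,0.0037,0,-4,0],[0.0186,0,0.0114,0,-9,0],[0.0279,0,0.02,0,-14,0],[0.0365,0,0.0293,0,-19,0],[0.0441,0,0.0394,0,-24,0],[0.0509,0,0.05,0,-29,0],[0.0567,0,0.0613,0,-34,0]]

```text
time_s: 15.2
position: [0.5379, -0.086, 0.2401]
tcp_rot: [[0.111, 0.994, 0.014], [0.993, -0.112, 0.048], [0.049, 0.008, -0.999]]
force: [0.2, -0.4, -2.7]
opening: 0.158
grasp_force: 30.0
```

Emit:
play_rows:
  motion:
    - [[0.0105,0,0.007,0,-5,0],[0.0204,0,0.0148,0,-10,0],[0.0295,0,0.0236,0,-15,0],[0.0379,0,0.033,0,-20,0],[0.0454,0,0.0432,0,-25,0],[0.052,0,0.054,0,-30,0],[0.0576,0,0.0653,0,-35,0],[0.0614,0,0.0747,0,-39,0]]

```text
time_s: 15.87
position: [0.5451, -0.0203, 0.1669]
tcp_rot: [[0.09, 0.994, -0.06], [0.802, -0.108, -0.587], [-0.59, 0.005, -0.807]]
force: [0.3, -1.3, -2.2]
opening: 0.158
grasp_force: 30.0
```

Emit:
play_rows:
  motion:
    - [[0.0064,0,0.0041,0,-3,0],[0.0084,0,0.0055,0,-4,0]]

```text
time_s: 16.03
position: [0.5454, -0.0164, 0.1566]
tcp_rot: [[0.083, 0.994, -0.067], [0.76, -0.107, -0.641], [-0.644, 0.002, -0.765]]
force: [0.4, 0.8, 0.3]
opening: 0.159
grasp_force: 30.0
```

Emit:
play_rows:
  motion:
    - [[-0.011,0,-0.014,0,0,0],[-0.022,0,-0.027,0,0,0],[-0.022,0,-0.027,0,0,0]]

```text
time_s: 16.28
position: [0.5467, -0.0173, 0.1952]
tcp_rot: [[0.091, 0.994, -0.064], [0.763, -0.111, -0.637], [-0.64, 0.009, -0.768]]
force: [0.6, -0.1, -2.9]
opening: 0.161
grasp_force: 30.0
```

```bash
python3 chk.py unhook; python3 - <<'E'
from plan import *
for c in("top","side"): print(c,[(np.round(r["at"],3).tolist(),round(r["confidence"],2)) for r in finder.recognise(c,"nut_1")])
g=np.load("grip.npy"); 
plan(now(),[panT(*PAN0,.11)@g,panT(*PAN0,.01)@g],step=.03,rot=5,ramp=True,hold=2)
E
```

```text
16.28 [5.6, 35.9, 92.9, -42.8, 67.5, 34.9] [0.5467, -0.0173, 0.1952] F [0.6, -0.1, -2.9] 0.161 30.0
pan expected [ 0.5377 -0.1039  0.1398] [-6.2 -0.4  0.1]
top [([0.571, -0.212, 0.028], 0.58), ([0.507, -0.211, 0.026], 0.54), ([0.538, -0.242, 0.019], 0.44)]
side []
[[0.005,-0.003,-0.004,-0.4,0.0,-0.5],[0.016,-0.008,-0.011,-1.3,0.0,-1.5],[0.032,-0.017,-0.022,-2.5,0.0,-3.0],[0.053,-0.028,-0.037,-4.2,0.0,-5.1],[0.075,-0.039,-0.051,-5.9,0.0,-7.1],[0.096,-0.05,-0.066,-7.6,0.0,-9.1],[0.118,-0.061,-0.081,-9.3,0.0,-11.2],[0.139,-0.072,-0.096,-11.0,0.0,-13.2]]
[[0.023,-0.003,-0.016,-1.7,0.0,-2.0],[0.046,-0.006,-0.032,-3.4,0.0,-4.1],[0.069,-0.009,-0.048,-5.1,0.0,-6.1],[0.086,-0.011,-0.06,-6.3,0.0,-7.6],[0.098,-0.013,-0.068,-7.2,0.0,-8.6],[0.103,-0.014,-0.072,-7.6,0.0,-9.1],[0.108,-0.014,-0.067,-7.6,0.0,-9.1],[0.116,-0.014,-0.057,-7.6,0.0,-9.1]]
[[0.011,0.0,0.014,0.0,0.0,0.0],[0.028,0.0,0.033,0.0,0.0,0.0],[0.04,0.0,0.048,0.0,0.0,0.0],[0.048,0.0,0.057,0.0,0.0,0.0],[0.052,0.0,0.062,0.0,0.0,0.0],[0.052,0.0,0.062,0.0,0.0,0.0],[0.052,0.0,0.062,0.0,0.0,0.0]]
```

View pics/unhook.png

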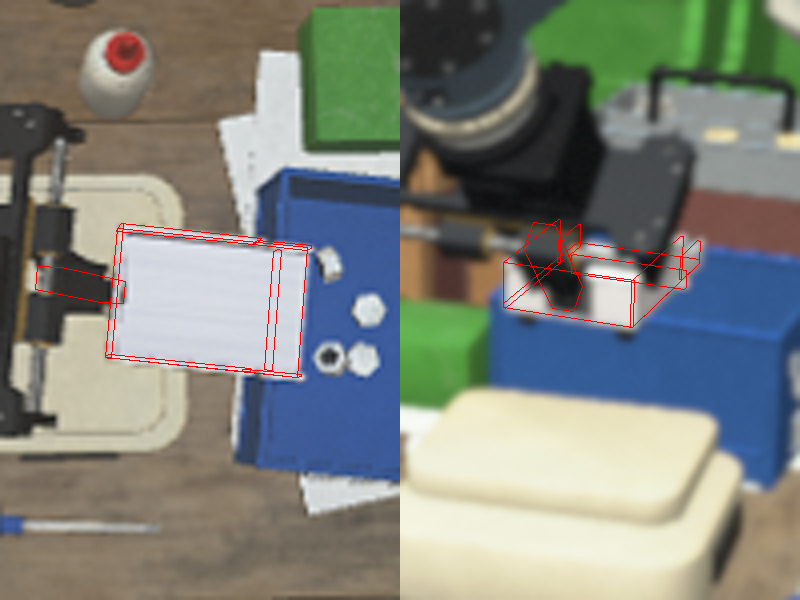

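The pan is empty. All four nuts lie in the box, at (330,262), (369,310), (330,357) and (364,358). I'll return the pan now.

Emit:
play_rows:
  motion:
    - [[0.005,-0.003,-0.004,-0.4,0,-0.5],[0.016,-0.008,-0.011,-1.3,0,-1.5],[0.032,-0.017,-0.022,-2.5,0,-3],[0.053,-0.028,-0.037,-4.2,0,-5.1],[0.075,-0.039,-0.051,-5.9,0,-7.1],[0.096,-0.05,-0.066,-7.6,0,-9.1],[0.118,-0.061,-0.081,-9.3,0,-11.2],[0.139,-0.072,-0.096,-11,0,-13.2]]

```text
time_s: 17.15
position: [0.4912, 0.1595, 0.176]
tcp_rot: [[-0.144, 0.982, 0.124], [0.753, 0.19, -0.63], [-0.642, 0.002, -0.767]]
force: [0.4, 1.1, -3.1]
opening: 0.156
grasp_force: 30.0
```

Emit:
play_rows:
  motion:
    - [[0.023,-0.003,-0.016,-1.7,0,-2],[0.046,-0.006,-0.032,-3.4,0,-4.1],[0.069,-0.009,-0.048,-5.1,0,-6.1],[0.086,-0.011,-0.06,-6.3,0,-7.6],[0.098,-0.013,-0.068,-7.2,0,-8.6],[0.103,-0.014,-0.072,-7.6,0,-9.1],[0.108,-0.014,-0.067,-7.6,0,-9.1],[0.116,-0.014,-0.057,-7.6,0,-9.1]]

```text
time_s: 17.82
position: [0.4557, 0.2791, 0.1464]
tcp_rot: [[-0.292, 0.923, 0.252], [0.708, 0.386, -0.592], [-0.643, 0.006, -0.766]]
force: [1.5, 0.4, -3.0]
opening: 0.158
grasp_force: 30.0
```

Emit:
play_rows:
  motion:
    - [[0.011,0,0.014,0,0,0],[0.028,0,0.033,0,0,0],[0.04,0,0.048,0,0,0],[0.048,0,0.057,0,0,0],[0.052,0,0.062,0,0,0],[0.052,0,0.062,0,0,0],[0.052,0,0.062,0,0,0]]

```text
time_s: 18.4
position: [0.4558, 0.2783, 0.0652]
tcp_rot: [[-0.293, 0.923, 0.249], [0.707, 0.385, -0.593], [-0.644, 0.003, -0.765]]
force: [-0.1, 0.7, -1.9]
opening: 0.163
grasp_force: 30.0
```

```bash
python3 - <<'E'
from plan import *
g=np.load("grip.npy"); st(); P=now()@np.linalg.inv(g); print(P[:3,3].round(4),Ro.from_matrix(P[:3,:3]).as_euler("ZYX",degrees=True).round(2))
plan(now(),[panT(*PAN0,.0005)@g],step=.003,rot=3,hold=2)
E
```

```text
18.4 [38.7, 48.0, 95.2, -45.9, 59.5, 48.2] [0.4558, 0.2783, 0.0652] F [-0.1, 0.7, -1.9] 0.163 30.0
[0.4898 0.1978 0.0101] [ 2.279e+01 -2.000e-02 -1.000e-01]
[[0.002,0.0,0.002,0.0,0.0,0.0],[0.003,0.0,0.003,0.0,0.0,0.0],[0.005,0.0,0.005,0.0,0.1,0.0],[0.006,0.0,0.007,0.0,0.1,0.0],[0.006,0.0,0.007,0.0,0.1,0.0],[0.006,0.0,0.007,0.0,0.1,0.0]]
```

Emit:
play_rows:
  motion:
    - [[0.002,0,0.002,0,0,0],[0.003,0,0.003,0,0,0],[0.005,0,0.005,0,0,0],[0.006,0,0.007,0,0,0],[0.006,0,0.007,0,0,0],[0.006,0,0.007,0,0,0],[0.0065,0,0.0077,0,0,0],[0.0065,0,0.0077,0,0,0]]

```text
time_s: 19.07
position: [0.4555, 0.2789, 0.0551]
tcp_rot: [[-0.293, 0.923, 0.25], [0.708, 0.385, -0.592], [-0.643, 0.003, -0.766]]
force: [0.0, 0.5, -1.7]
opening: 0.159
grasp_force: 30.0
```

Emit:
play_rows:
  motion:
    - [[0,0,0,0,0,0],[0,0,0,0,0,0],[0,0,0,0,0,0],[0,0,0,0,0,0],[0,0,0,0,0,0]]
  fingers: 0.05

```text
time_s: 19.48
position: [0.4556, 0.2788, 0.0554]
tcp_rot: [[-0.293, 0.923, 0.25], [0.707, 0.385, -0.593], [-0.643, 0.003, -0.766]]
force: [-1.2, 0.4, -0.8]
opening: 0.451
grasp_force: 0.0
```

Emit:
play_rows:
  motion:
    - [[0,0,-0.01,0,0,0],[0,0,-0.025,0,0,0],[0,0,-0.045,0,0,0],[0,0,-0.07,0,0,0],[0,0,-0.09,0,0,0],[0,0,-0.1,0,0,0]]

```text
time_s: 19.98
position: [0.4305, 0.3405, 0.1341]
tcp_rot: [[-0.293, 0.922, 0.253], [0.709, 0.387, -0.59], [-0.642, 0.007, -0.767]]
force: [0.0, -0.1, 0.7]
opening: 0.573
grasp_force: 0.0
```

```bash
python3 - <<'E'
from plan import *
import pickle
st()
D={c:imaging.capture(c) for c in("side","top")}
ms={}
for c in D:
    for n in ("scoop_pan","top_tray","tray_handle"):
        r=finder.recognise(c,n); print(c,n,[(np.round(x["at"],3).tolist(),round(x["confidence"],2)) for x in r[:2]])
    r=finder.outline_of(c,"top_tray"); ms[c]=r[0]["pixels"] if r else None; print(r and (r[0]["confidence"],r[0]["pixels"].sum()))
pickle.dump((D,ms),open("d1.pkl","wb"))
B=panT(*BOX)
for q in (1.9,2.0,2.1):
    print(q,(B@[0,.085*(np.cos(q-.1745)-.9848),.132+.085*(np.sin(q-.1745)+.1736),1])[:3].round(4))
E
```

```text
19.98 [44.7, 43.0, 89.4, -39.5, 69.9, 43.6] [0.4305, 0.3405, 0.1341] F [0.0, -0.1, 0.7] 0.573 0.0
side scoop_pan [([0.467, 0.244, 0.022], 0.87)]
side top_tray [([0.459, -0.301, 0.186], 0.65)]
side tray_handle [([0.464, -0.295, 0.194], 0.67)]
(0.56, np.int64(728))
top scoop_pan [([0.486, 0.202, 0.016], 0.84)]
top top_tray [([0.507, -0.334, 0.174], 0.89)]
top tray_handle [([0.512, -0.328, 0.17], 0.85)]
(0.8, np.int64(3838))
1.9 [ 0.5122 -0.3239  0.2307]
2.0 [ 0.5113 -0.3322  0.229 ]
2.1 [ 0.5105 -0.3403  0.2265]
```

```bash
python3 - <<'E'
from plan import *
import pickle
from scipy.optimize import least_squares
D,M=pickle.load(open("d0.pkl","rb"))
def bar(q): 
    dy=.085*(np.cos(q-.1745)-.9848); dz=.085*(np.sin(q-.1745)+.1736); return np.array([[x,dy,.132+dz] for x in(-.045,0,.045)])
for q in(1.95,2.0,2.05):
    X=bar(q)@Rz(BOX[2]).T+[BOX[0],BOX[1],0]
    print(q,proj(D["top"],X).round(1).tolist(),proj(D["side"],X).round(1).tolist())
# dark bar pixels
t=D["top"]["frame"].max(2)
for y in range(222,270,6): 
    r=t[y,420:448].astype(float); w=np.clip(75-r,0,None); print(y,(w*np.arange(420,448)).sum()/max(w.sum(),1e-9), int(r.min()))
s=D["side"]["frame"].max(2)
for x in range(330,374,6):
    r=s[108:126,x].astype(float); w=np.clip(70-r,0,None); print(x,(w*np.arange(108,126)).sum()/max(w.sum(),1e-9), int(r.min()))
E
```

```text
1.95 [[431.7, 262.8], [432.7, 244.0], [433.7, 225.5]] [[365.7, 117.5], [350.1, 116.0], [335.0, 114.5]]
2.0 [[433.2, 262.9], [434.2, 244.2], [435.2, 225.7]] [[366.1, 117.4], [350.6, 115.9], [335.4, 114.5]]
2.05 [[434.7, 263.1], [435.7, 244.4], [436.7, 225.9]] [[366.5, 117.5], [351.0, 116.0], [335.9, 114.6]]
222 433.2291666666667 55
228 434.2828282828283 44
234 433.0810810810811 46
240 433.25454545454545 37
246 433.10752688172045 41
252 432.49074074074076 45
258 432.37068965517244 37
264 428.926517571885 35
330 0.0 134
336 115.0 56
342 115.5 63
348 115.81818181818181 52
354 116.64 54
360 116.8 50
366 119.05714285714286 54
372 0.0 119
```

```bash
cat >> plan.py <<'E'
BX2=np.r_[np.array([BOX[0],BOX[1],0])+Rz(BOX[2])@[0,.0022,-.0005]]
RT=Rz(BOX[2])@np.diag([1.,-1,-1])
def hT(q,up=0,off=(0,0,0)):
    T=np.eye(4); T[:3,:3]=RT; T[:3,3]=BX2+Rz(BOX[2])@(np.array([0,.085*(np.cos(q-.1745)-.9848),.132+.085*(np.sin(q-.1745)+.1736)-.001+up])+off); return T
E
python3 - <<'E'
from plan import *
T=now(); m=T.copy(); m[:3,3]=[.46,.08,.33]; m[:3,:3]=Slerp([0,1],Ro.from_matrix([T[:3,:3],RT]))(.5).as_matrix()
u=T.copy(); u[:3,3]-=.03*T[:3,2]
print(hT(2.0).round(4))
C=plan(T,[m,hT(2.0,.08)],step=.04,rot=7,hold=3)
E
```

```text
[[ 0.9942 -0.108   0.      0.5116]
 [-0.108  -0.9942  0.     -0.33  ]
 [ 0.      0.     -1.      0.2275]
 [ 0.      0.      0.      1.    ]]
[[-0.035,-0.008,0.001,2.3,1.4,6.3],[-0.071,-0.016,0.002,4.6,2.7,12.6],[-0.106,-0.024,0.003,6.9,4.1,18.9],[-0.142,-0.032,0.003,9.2,5.4,25.1],[-0.177,-0.04,0.004,11.5,6.8,31.4],[-0.212,-0.048,0.005,13.8,8.1,37.7],[-0.248,-0.055,0.006,16.1,9.5,44.0],[-0.283,-0.063,0.007,18.4,10.8,50.3]]
[[-0.029,0.021,-0.008,2.3,1.4,6.3],[-0.054,0.043,0.009,4.1,2.5,11.4],[-0.079,0.065,0.027,6.0,3.6,16.5],[-0.104,0.087,0.045,7.9,4.7,21.7],[-0.129,0.109,0.062,9.8,5.8,26.8],[-0.154,0.13,0.08,11.6,6.9,32.0],[-0.179,0.152,0.097,13.5,8.0,37.1],[-0.205,0.174,0.115,15.4,9.1,42.2]]
[[-0.004,0.036,0.007,1.9,1.1,5.2],[-0.008,0.073,0.013,3.8,2.2,10.3],[-0.013,0.11,0.02,5.6,3.3,15.5],[-0.017,0.147,0.027,7.5,4.4,20.6],[-0.017,0.147,0.027,7.5,4.4,20.6],[-0.017,0.147,0.027,7.5,4.4,20.6],[-0.017,0.147,0.027,7.5,4.4,20.6]]
```

Emit:
play_rows:
  motion:
    - [[-0.035,-0.008,0.001,2.3,1.4,6.3],[-0.071,-0.016,0.002,4.6,2.7,12.6],[-0.106,-0.024,0.003,6.9,4.1,18.9],[-0.142,-0.032,0.003,9.2,5.4,25.1],[-0.177,-0.04,0.004,11.5,6.8,31.4],[-0.212,-0.048,0.005,13.8,8.1,37.7],[-0.248,-0.055,0.006,16.1,9.5,44],[-0.283,-0.063,0.007,18.4,10.8,50.3]]

```text
time_s: 21.15
position: [0.4571, 0.1078, 0.309]
tcp_rot: [[0.532, 0.846, -0.036], [0.759, -0.495, -0.423], [-0.375, 0.198, -0.906]]
force: [0.6, 0.2, 0.0]
opening: 0.572
grasp_force: 0.0
```

Emit:
play_rows:
  motion:
    - [[-0.029,0.021,-0.008,2.3,1.4,6.3],[-0.054,0.043,0.009,4.1,2.5,11.4],[-0.079,0.065,0.027,6,3.6,16.5],[-0.104,0.087,0.045,7.9,4.7,21.7],[-0.129,0.109,0.062,9.8,5.8,26.8],[-0.154,0.13,0.08,11.6,6.9,32],[-0.179,0.152,0.097,13.5,8,37.1],[-0.205,0.174,0.115,15.4,9.1,42.2]]

```text
time_s: 21.82
position: [0.4923, -0.1827, 0.3155]
tcp_rot: [[0.966, 0.249, -0.066], [0.239, -0.962, -0.132], [-0.096, 0.112, -0.989]]
force: [0.9, 1.5, -0.0]
opening: 0.577
grasp_force: 0.0
```

Emit:
play_rows:
  motion:
    - [[-0.004,0.036,0.007,1.9,1.1,5.2],[-0.008,0.073,0.013,3.8,2.2,10.3],[-0.013,0.11,0.02,5.6,3.3,15.5],[-0.017,0.147,0.027,7.5,4.4,20.6],[-0.017,0.147,0.027,7.5,4.4,20.6],[-0.017,0.147,0.027,7.5,4.4,20.6],[-0.017,0.147,0.027,7.5,4.4,20.6]]

```text
time_s: 22.4
position: [0.511, -0.3294, 0.3065]
tcp_rot: [[0.994, -0.108, -0.001], [-0.108, -0.994, 0.003], [-0.002, -0.003, -1.0]]
force: [-0.3, 0.4, 0.4]
opening: 0.574
grasp_force: 0.0
```

```bash
python3 - <<'E'
from plan import *
st(); T=now(); print(np.round(np.linalg.inv(T)@hT(2.0,.08),4))
plan(T,[hT(2.0)],step=.018,rot=7,hold=3)
E
```

```text
22.4 [-43.4, 25.1, 79.9, 0.1, 75.2, 52.8] [0.511, -0.3294, 0.3065] F [-0.3, 0.4, 0.4] 0.574 0.0
[[ 1.0e+00 -2.0e-04  1.6e-03  6.0e-04]
 [ 2.0e-04  1.0e+00  2.8e-03  5.0e-04]
 [-1.6e-03 -2.8e-03  1.0e+00 -1.1e-03]
 [ 0.0e+00  0.0e+00  0.0e+00  1.0e+00]]
[[0.0,0.0,0.016,0.0,0.0,0.0],[0.0,0.0,0.032,-0.1,0.0,0.0],[0.0,0.0,0.047,-0.1,0.1,0.0],[0.001,0.001,0.063,-0.1,0.1,0.0],[0.001,0.001,0.079,-0.2,0.1,0.0],[0.001,0.001,0.079,-0.2,0.1,0.0],[0.001,0.001,0.079,-0.2,0.1,0.0],[0.001,0.001,0.079,-0.2,0.1,0.0]]
```

Emit:
play_rows:
  motion:
    - [[0,0,0.016,0,0,0],[0,0,0.032,0,0,0],[0,0,0.047,0,0,0],[0.001,0.001,0.063,0,0,0],[0.001,0.001,0.078,0,0,0],[0.001,0.001,0.078,0,0,0],[0.001,0.001,0.078,0,0,0]]

```text
time_s: 22.98
position: [0.5126, -0.3285, 0.229]
tcp_rot: [[0.995, -0.105, -0.001], [-0.105, -0.995, 0.003], [-0.001, -0.003, -1.0]]
force: [-0.3, -0.3, 0.4]
opening: 0.572
grasp_force: 0.0
```

```bash
python3 - <<'E'
from plan import *
st(); T=now(); print(np.round(np.linalg.inv(T)@hT(2.0),4))
d=imaging.capture("top"); e=imaging.capture("side")
a=cv2.resize(d["frame"][180:290,340:460,::-1],(400,367)); b=cv2.resize(e["frame"][90:200,290:410,::-1],(400,367)); cv2.imwrite("pics/h.png",np.hstack([a,b]))
E
```

```text
22.98 [-43.2, 29.7, 85.0, 0.1, 65.4, 52.8] [0.5126, -0.3285, 0.229] F [-0.3, -0.3, 0.4] 0.572 0.0
[[ 1.0e+00 -3.3e-03  1.5e-03 -9.0e-04]
 [ 3.3e-03  1.0e+00  2.7e-03  1.6e-03]
 [-1.5e-03 -2.7e-03  1.0e+00  1.5e-03]
 [ 0.0e+00  0.0e+00  0.0e+00  1.0e+00]]
```

View pics/h.png

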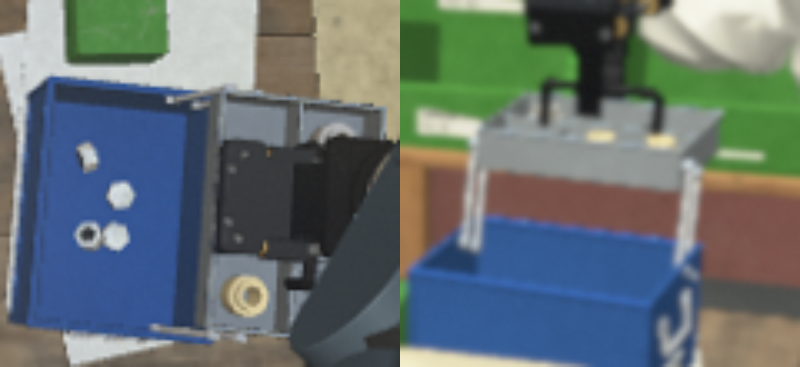

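The gripper straddles the handle bar (side crop, about (600,95)), and all four nuts lie in the box. Closing now.

Emit:
play_rows:
  motion:
    - [[0,0.001,0.001,0,0,0],[0,0.001,0.001,0,0,0],[0,0.001,0.001,0,0,0],[0,0.001,0.001,0,0,0],[0,0.001,0.001,0,0,0],[0,0.001,0.001,0,0,0],[0,0.001,0.001,0,0,0],[0,0.001,0.001,0,0,0]]
  fingers: 0

```text
time_s: 23.75
position: [0.5127, -0.3316, 0.2282]
tcp_rot: [[0.994, -0.107, 0.001], [-0.107, -0.994, 0.001], [0.0, -0.001, -1.0]]
force: [-0.4, 0.7, 0.5]
opening: 0.101
grasp_force: 30.0
```

Emit:
play_rows:
  motion:
    - [[0,0,0,0,0,0],[0,0,0,0,0,0],[0,0,0,0,0,0],[0,0,0,0,0,0]]

```text
time_s: 24.08
position: [0.5127, -0.3316, 0.2283]
tcp_rot: [[0.994, -0.107, 0.001], [-0.107, -0.994, 0.001], [0.0, -0.001, -1.0]]
force: [0.1, 0.4, -0.9]
opening: 0.103
grasp_force: 30.0
```

```bash
python3 - <<'E'
from plan import *
st(); T=now(); print(np.round(np.linalg.inv(hT(2.0))@T,4))
R=rowsof
qs=[2-.085*i for i in range(1,17)]
C=T@np.linalg.inv(np.eye(4)); C=T.copy()
C[:3,:3]=RT
off=Rz(BOX[2]).T@(T[:3,3]-hT(2.0)[:3,3]); print(off,qs[-1])
W=[hT(q) for q in qs]
for w in W: w[:3,3]+=Rz(BOX[2])@off
np.save("off.npy",off); np.save("C.npy",rowsof(C,W))
E
```

```text
24.08 [-43.4, 29.8, 84.9, 0.1, 65.3, 52.7] [0.5127, -0.3316, 0.2283] F [0.1, 0.4, -0.9] 0.103 30.0
[[ 1.0e+00  8.0e-04  4.0e-04  1.2e-03]
 [-8.0e-04  1.0e+00 -1.4e-03  1.4e-03]
 [-4.0e-04  1.4e-03  1.0e+00 -7.0e-04]
 [ 0.0e+00  0.0e+00  0.0e+00  1.0e+00]]
[ 0.00124252 -0.00140486  0.00074061] 0.6399999999999999
[[0.0,-0.0071,-0.0015,0.0,0.0,0.0],[0.0,-0.0142,-0.0024,0.0,0.0,0.0],[0.0,-0.0214,-0.0027,0.0,0.0,0.0],[0.0,-0.0287,-0.0024,0.0,0.0,0.0],[0.0,-0.0358,-0.0015,0.0,0.0,0.0],[0.0,-0.0429,0.0,0.0,0.0,0.0],[0.0,-0.0498,0.0021,0.0,0.0,0.0],[0.0,-0.0565,0.0048,0.0,0.0,0.0]]
[[0.0,-0.0064,0.0033,0.0,0.0,0.0],[0.0,-0.0126,0.0071,0.0,0.0,0.0],[0.0,-0.0184,0.0114,0.0,0.0,0.0],[0.0,-0.0238,0.0162,0.0,0.0,0.0],[0.0,-0.0288,0.0214,0.0,0.0,0.0],[0.0,-0.0333,0.027,0.0,0.0,0.0],[0.0,-0.0374,0.033,0.0,0.0,0.0],[0.0,-0.0409,0.0393,0.0,0.0,0.0]]
```

Emit:
play_rows:
  motion:
    - [[0,-0.0071,-0.0015,0,0,0],[0,-0.0142,-0.0024,0,0,0],[0,-0.0214,-0.0027,0,0,0],[0,-0.0287,-0.0024,0,0,0],[0,-0.0358,-0.0015,0,0,0],[0,-0.0429,0,0,0,0],[0,-0.0498,0.0021,0,0,0],[0,-0.0565,0.0048,0,0,0]]

```text
time_s: 24.75
position: [0.5189, -0.2745, 0.2234]
tcp_rot: [[0.994, -0.107, 0.001], [-0.107, -0.994, 0.001], [0.001, -0.001, -1.0]]
force: [0.2, -1.2, -2.7]
opening: 0.099
grasp_force: 30.0
```

Emit:
play_rows:
  motion:
    - [[0,0,0,0,0,0],[0,0,0,0,0,0]]

```text
time_s: 24.92
position: [0.5189, -0.2737, 0.223]
tcp_rot: [[0.994, -0.107, 0.0], [-0.107, -0.994, 0.004], [-0.0, -0.004, -1.0]]
force: [1.6, 1.9, -3.0]
opening: 0.101
grasp_force: 30.0
```

Forces are small, so I'll continue the arc.

Emit:
play_rows:
  motion:
    - [[0,-0.0064,0.0033,0,0,0],[0,-0.0126,0.0071,0,0,0],[0,-0.0184,0.0114,0,0,0],[0,-0.0238,0.0162,0,0,0],[0,-0.0288,0.0214,0,0,0],[0,-0.0333,0.027,0,0,0],[0,-0.0374,0.033,0,0,0],[0,-0.0409,0.0393,0,0,0]]

```text
time_s: 25.58
position: [0.5233, -0.234, 0.1836]
tcp_rot: [[0.994, -0.107, 0.001], [-0.107, -0.994, 0.002], [0.001, -0.002, -1.0]]
force: [0.6, 1.4, -1.1]
opening: 0.102
grasp_force: 30.0
```

Emit:
play_rows:
  motion:
    - [[0,0,0,0,0,0],[0,0,0,0,0,0]]

```text
time_s: 25.75
position: [0.5233, -0.2338, 0.1833]
tcp_rot: [[0.994, -0.107, 0.0], [-0.107, -0.994, 0.003], [-0.0, -0.003, -1.0]]
force: [2.4, 3.0, -3.8]
opening: 0.104
grasp_force: 30.0
```

```bash
python3 - <<'E'
from plan import *
st(); T=now(); off=np.load("off.npy"); C=np.load("C.npy")
loc=Rz(BOX[2]).T@(T[:3,3]-BX2)-off; y,z=loc[1],loc[2]-.131; print("radius",np.hypot(y+.085*.9848,z-.085*.1736),"q",np.arctan2(z-.085*.1736,y+.085*.9848)+.1745)
W=[hT(q) for q in (.57,.5,.43,.36,.29,.22,.16,.11,.07,.04,.02,0,0)]
for w in W: w[:3,3]+=Rz(BOX[2])@off
np.save("C.npy",rowsof(C,W))
E
```

```text
25.75 [-35.3, 30.4, 92.8, 0.2, 56.9, 60.7] [0.5233, -0.2338, 0.1833] F [2.4, 3.0, -3.8] 0.104 30.0
radius 0.08545593785800439 q 0.626129902212579
[[0.0,-0.0025,0.0054,0.0,0.0,0.0],[0.0,-0.0046,0.011,0.0,0.0,0.0],[0.0,-0.0063,0.0167,0.0,0.0,0.0],[0.0,-0.0076,0.0225,0.0,0.0,0.0],[0.0,-0.0085,0.0284,0.0,0.0,0.0],[0.0,-0.0089,0.0343,0.0,0.0,0.0],[0.0,-0.009,0.0394,0.0,0.0,0.0],[0.0,-0.0088,0.0436,0.0,0.0,0.0]]
[[0.0,0.0002,0.0034,0.0,0.0,0.0],[0.0,0.0006,0.006,0.0,0.0,0.0],[0.0,0.0008,0.0076,0.0,0.0,0.0],[0.0,0.0011,0.0093,0.0,0.0,0.0],[0.0,0.0011,0.0093,0.0,0.0,0.0]]
```

Emit:
play_rows:
  motion:
    - [[0,-0.0025,0.0054,0,0,0],[0,-0.0046,0.011,0,0,0],[0,-0.0063,0.0167,0,0,0],[0,-0.0076,0.0225,0,0,0],[0,-0.0085,0.0284,0,0,0],[0,-0.0089,0.0343,0,0,0],[0,-0.009,0.0394,0,0,0],[0,-0.0088,0.0436,0,0,0]]

```text
time_s: 26.42
position: [0.5242, -0.2257, 0.1398]
tcp_rot: [[0.994, -0.107, 0.0], [-0.107, -0.994, 0.002], [0.0, -0.002, -1.0]]
force: [2.9, 4.3, -1.6]
opening: 0.106
grasp_force: 30.0
```

Emit:
play_rows:
  motion:
    - [[0,0.0002,0.0034,0,0,0],[0,0.0006,0.006,0,0,0],[0,0.0008,0.0076,0,0,0],[0,0.0011,0.0093,0,0,0],[0,0.0011,0.0093,0,0,0],[0,0.0011,0.0093,0,0,0]]

```text
time_s: 26.92
position: [0.5241, -0.2267, 0.1313]
tcp_rot: [[0.994, -0.107, 0.001], [-0.107, -0.994, 0.002], [0.0, -0.002, -1.0]]
force: [2.3, 5.6, 0.3]
opening: 0.103
grasp_force: 30.0
```

```bash
python3 - <<'E'
from plan import *
st(); T=now(); off=np.load("off.npy")
loc=Rz(BOX[2]).T@(T[:3,3]-BX2)-off; y,z=loc[1],loc[2]-.131; print("loc",loc,"radius",np.hypot(y+.085*.9848,z-.085*.1736),"q",np.arctan2(z-.085*.1736,y+.085*.9848)+.1745)
E
```

```text
26.92 [-34.7, 34.5, 95.4, 0.1, 50.1, 61.4] [0.5241, -0.2267, 0.1313] F [2.3, 5.6, 0.3] 0.103 30.0
loc [2.41552523e-05 3.38592031e-04 1.31012602e-01] radius 0.08532993268962863 q 0.000847481248037435
```

Emit:
play_rows:
  motion:
    - [[0,0,0.001,0,0,0],[0,0,0.001,0,0,0],[0,0,0.002,0,0,0],[0,0,0.002,0,0,0],[0,0,0.002,0,0,0]]

```text
time_s: 27.33
position: [0.5242, -0.2268, 0.1309]
tcp_rot: [[0.994, -0.107, 0.001], [-0.107, -0.994, 0.001], [0.001, -0.001, -1.0]]
force: [-0.7, 7.0, 10.0]
opening: 0.104
grasp_force: 30.0
```

Emit:
play_rows:
  motion:
    - [[0,0,0.001,0,0,0],[0,0,0.001,0,0,0],[0,0.001,-0.001,0,0,0],[0,0.001,-0.001,0,0,0]]

```text
time_s: 27.67
position: [0.5241, -0.2268, 0.1311]
tcp_rot: [[0.994, -0.108, 0.001], [-0.108, -0.994, 0.003], [0.001, -0.003, -1.0]]
force: [2.6, 9.4, 5.2]
opening: 0.103
grasp_force: 30.0
```

Emit:
play_rows:
  motion:
    - [[0,0,0,0,0,0],[0,0,0,0,0,0],[0,0,0,0,0,0],[0,0,0,0,0,0],[0,0,0,0,0,0]]
  fingers: 0.045

```text
time_s: 28.08
position: [0.5239, -0.229, 0.1304]
tcp_rot: [[0.994, -0.107, 0.001], [-0.107, -0.994, -0.0], [0.001, -0.0, -1.0]]
force: [1.2, -0.1, -0.3]
opening: 0.398
grasp_force: 0.0
```

Emit:
play_rows:
  motion:
    - [[0,0,-0.008,0,0,0],[0,0,-0.025,0,0,0],[0,0,-0.05,0,0,0],[0,0,-0.08,0,0,0],[0,0,-0.11,0,0,0],[0,0,-0.14,0,0,0],[-0.03,0,-0.17,0,0,0],[-0.06,0,-0.19,0,0,0]]

```text
time_s: 28.75
position: [0.4652, -0.223, 0.3237]
tcp_rot: [[0.994, -0.106, 0.005], [-0.106, -0.994, -0.003], [0.005, 0.002, -1.0]]
force: [-0.3, -1.1, 0.7]
opening: 0.519
grasp_force: 0.0
```

Emit:
play_rows:
  motion:
    - [[-0.03,0.03,0,0,0,0],[-0.05,0.07,0,0,0,0],[-0.05,0.11,0,0,0,0],[-0.06,0.15,0,0,0,0],[-0.06,0.19,0,0,0,0],[-0.06,0.22,0,0,0,0],[-0.06,0.22,0,0,0,0]]

```text
time_s: 29.33
position: [0.3795, -0.4411, 0.3206]
tcp_rot: [[0.994, -0.113, 0.001], [-0.113, -0.994, -0.005], [0.002, 0.005, -1.0]]
force: [0.6, -0.8, -0.1]
opening: 0.516
grasp_force: 0.0
```

```bash
python3 - <<'E'
from plan import *
st()
d=imaging.capture("top"); e=imaging.capture("side")
out=np.hstack([cv2.resize(d["frame"][70:330,140:460,::-1],(400,325)),cv2.resize(e["frame"][100:360,200:520,::-1],(400,325))]); cv2.imwrite("pics/end.png",out)
for c in("top","side"):
  for n in ("tray_handle","scoop_pan","glue_bottle","screwdriver_blue","flat_brush","steel_block","torch","oil_can"): print(c,n,[(np.round(r["at"],3).tolist(),round(r["confidence"],2)) for r in finder.recognise(c,n)[:1]])
E
```

```text
29.33 [-60.2, 22.0, 82.8, -0.1, 74.9, 36.2] [0.3795, -0.4411, 0.3206] F [0.6, -0.8, -0.1] 0.516 0.0
top tray_handle []
top scoop_pan [([0.487, 0.201, 0.015], 0.73)]
top glue_bottle [([0.705, -0.052, 0.102], 0.88)]
top screwdriver_blue []
top flat_brush [([0.448, 0.354, 0.011], 0.57)]
top steel_block [([0.66, 0.1, 0.029], 0.44)]
top torch [([0.644, 0.332, 0.023], 0.81)]
top oil_can [([0.797, -0.029, 0.056], 0.87)]
side tray_handle [([0.523, -0.231, 0.096], 0.65)]
side scoop_pan [([0.48, 0.215, 0.015], 0.56)]
side glue_bottle [([0.707, -0.039, 0.061], 0.9)]
side screwdriver_blue [([0.388, 0.072, 0.012], 0.79)]
side flat_brush [([0.44, 0.359, 0.009], 0.69)]
side steel_block [([0.657, 0.114, 0.023], 0.86)]
side torch [([0.635, 0.349, 0.023], 0.61)]
side oil_can [([0.481, 0.22, 0.016], 0.66)]
```

View pics/end.png

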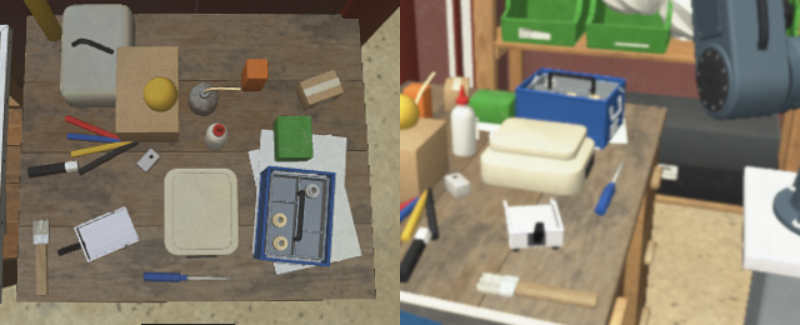

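The tray sits down in the box at (297,215). The pan stands empty on the desk at (105,235), and the other things have not moved.

```bash
python3 -c "
from rig import bot
print(bot.hand_in())"
```

```text
the job is handed in; nothing more can be done
None
```

The job is handed in at about 30 s of the 72 s allowed: all four nuts are in the blue box, the empty pan is back on the desk where it started, the top tray was lowered by hand until it met its stop, and the other things look unmoved; no judging result was shown.

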